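# Take the waffle out of the iron, then shut and lock the iron

### The job

The waffle in the cast waffle iron has cooled: swing the lid wide open, lift the waffle straight out of its mould and set it down flat in the middle of the plate without dropping it. Then shut the empty iron fully and turn its lock collar clockwise all the way to the locked mark, so that it can be put away. Leave the mug, the yogurt pot and the spoon where they are.

Things in the scene. Friction and masses are not known exactly. Their poses are not given: they have to be found in the camera images.
- iron: dark cast waffle iron, lower half, fixed; 96 (x) by 176 (y) by 36 mm high, front tongue to x = -105 mm. Origin on the worktop under the centre of the cavity; x points from handle to hinge, y along the hinge. Cavity 61 (x) by 143 (y) mm, floor at z = 21 mm, rim (parting plane) at z = 36 mm. A fixed steel lock stud stands on the tongue at x = -72 mm, its 22 mm long head up to z = 75 mm.
- lid (a joint): hinge angle of the lid, rad: 0 = fully shut, 1.57 = upright, 1.75 = stop. The stiff hinge holds it where it is left. Lid 26 mm thick (top at z = 62 mm when shut), outline as the lower half, with a 19 mm deep cavity for the upper half of the waffle.
- hinge (a point): middle of the hinge pin, at x = 82, y = 0, z = 36 mm in the iron's frame; the pin runs along the iron's y
- handle (a point): grip point in the lid's black stub handle, 212 mm from the hinge pin, at x = -130, y = 0, z = 48 mm in the iron's frame when shut. The grip is 24 mm wide (along y), 17 mm thick, and reaches 23 mm further out and 19 mm towards the lid. Its axes are the lid's: x towards the hinge, z out of the lid's top.
- collar (a joint): angle of the lock collar on the lid, rad, growing clockwise seen from above: 0 = undone, 1.3 = at the locked mark, where it stops
- collar_grip (a point): on the lock collar's axis, 14 mm above the lid's top; belongs to the lid, does not turn. Collar: aluminium ring 55 mm across, 24 mm high, on the lid's tongue 72 mm before the cavity's centre (this point at z = 76 mm when shut). Its thumb tab (11 mm wide, 41 mm out from the axis) points 1.3 rad anticlockwise (from above) of the handle's direction when undone, along the handle when locked.
- waffle: rigid crisp waffle bar, 58 (x) by 140 (y) by 32 mm, 0.13 kg; origin at the centre of its underside, z up. In the mould it sits 15 mm deep with 1.5 mm of play, 17 mm of it stands out above the parting plane.
- plate: round plate 240 mm across, rim 20 mm high; origin at the centre of its underside
- mug: spotted mug 82 x 114 x 91 mm, a bystander; origin at the centre of its underside
- yogurt: yogurt pot 72 x 72 x 71 mm, a bystander; origin at the centre of its underside
- spoon: steel spoon 188 x 39 x 16 mm, a bystander lying flat; origin at the centre of its underside

How it is judged (in metres and radians):
On the way, in this order (a step that is already met when the one before it is completed fails the run):
1. the lid is swung wide open (past 1.0 rad) with the waffle still in its mould (value of joint lid above 1 rad and horizontal distance between waffle and iron below 0.01 m), for 0.2 s.
2. the waffle is lifted straight up clear of the mould (25 mm above the parting plane while still over the cavity) (z of waffle in the frame of iron above 0.061 m and horizontal distance between waffle and iron below 0.05 m), for 0.05 s.
3. the waffle lies flat in the middle of the plate, let go (horizontal distance between waffle and plate below 0.035 m and angle between waffle's own z axis and vertical below 0.15 rad and contact force between waffle and plate above 0.3 N and contact force between the fingers and waffle below 0.05 N), for 0.2 s.
4. the lid is fully shut while the collar is still undone (value of joint lid below 0.05 rad and value of joint collar below 0.9 rad), for 0.2 s.
At the end, for the whole second after the job is handed in: The waffle lies still and flat (within 0.15 rad) on the plate, its centre within 35 mm of the plate's centre, the plate level; the lid is fully shut (under 0.05 rad) and the lock collar is at its locked mark (over 1.2 rad) (horizontal distance between waffle and plate below 0.035 m and angle between waffle's own z axis and vertical below 0.15 rad and contact force between waffle and plate above 0.3 N and linear speed of waffle below 0.02 m/s and angle between plate's own z axis and vertical below 0.1 rad and value of joint lid below 0.05 rad and value of joint collar above 1.2 rad); the robot touches nothing.
It fails at once if the waffle is dropped or thrown (moves faster than 0.65 m/s, a fall of about 20 mm, without being held) (linear speed of waffle above 0.65 m/s and contact force between the fingers and waffle below 0.05 N).
It fails at once if the mug is moved more than 30 mm (distance of mug from where it was at the start of the episode above 0.03 m).
It fails at once if the yogurt pot is moved more than 30 mm (distance of yogurt from where it was at the start of the episode above 0.03 m).
It fails at once if the spoon is moved more than 30 mm (distance of spoon from where it was at the start of the episode above 0.03 m).
It also fails if it takes over 72 s, if anything falls off the work surface, if the arm or the gripper's body presses on something with over 40 N, if the wrist force passes 120 N, or if a joint passes its speed limit or range.

### The arm

A 6-joint arm with a two-finger parallel gripper is mounted at the origin on a cart in front of the work surface, level with it; the furniture and walls round the work are solid. World frame = base frame: x ahead of the robot, y to its left, z up, the work surface at z = 0. Lengths are in mm, angles in rad, forces in N, time in s.
With the tool pointing down it reaches from about 300 to 875 mm from the base axis. Payload 4.2 kg.
Tool frame: the origin (TCP) lies at the very end of the fingers, on their centre line; the grasp point (between the pads) lies 19 mm behind it; z points along the fingers, y is the line along which they close (so a half turn about z gives the same grasp; the last joint's range is limited). The gripper opens to 85 mm and grips with 20 to 120 N. Pads are 22 mm wide; open, the fingers measure 114 mm over their backs; the gripper's body (76 mm by 85 mm) begins 54 mm behind the grasp point. The pads swing forward as they close: fully open they stand 13 mm farther back than shut.
Start: joints at [-1.209, 0.32, 1.565, -0, 1.257, -0.02], TCP at [214.244, -533.611, 231.338] pointing down, gripper open.
Joint ranges: [-3.11, 3.11], [-0.84, 2.01], [0.21, 2.61], [-1.34, 4.49], [0.05, 2.63], [-2.56, 2.56]. Speed limits (rad/s): [2.57, 2.57, 3.14, 3.14, 3.14, 3.14].

### API

Orientations are given as [roll, pitch, yaw] about the fixed x, y, z axes, in that order (R = Rz(yaw) Ry(pitch) Rx(roll)).
In Python, from plant import telemetry, vision, env gives the robot as it stands. The module is installed in compiled form; this text tells all that it offers.
- The arm moves only by the tool move_arm, never from a script. Its argument "motion" is a list of rows, each an object with "dr": the turn, a rotation vector about the tool's x, y, z each as a share of 180 degrees, from -1 to 1, a list of three; "linear": the shift along the tool's x, y, z each as a share of 75 mm, from -1 to 1, a list of three; "hand": the closure, from 0 (fully open) to 1 (shut). A call has 1 to 12 rows; each row shifts and turns the commanded pose from where the row before left it, along the tool's axes as they then stand; what a row does not reach is not made up. A row lasts 1/8 s, in which the tool goes at most 62.5 mm and 10.7 degrees, less where a joint would pass 70% of its speed; a pose out of reach is approached as far as the arm can. A call with a number of a shift or a turn outside -1 to 1 is refused whole. A call with a gripper value outside its range is refused whole. The fingers move at their own pace and stop on an object; "newtons" is the grip in N (left out, the last holds). Time passes only in rows, so rows that do not move let the fingers close. It gives the time, the measured TCP pose, the force, the opening and the grip force at its end, in the units of the state.
- telemetry.read_state(): the state, without advancing time (a new reading comes with each control period).
- vision.capture(name): name is "scene" or "top" or "wrist"; returns the picture (420x560x3 uint8, red, green, blue); there is no depth.
- vision.get_calibration(name): a dict with "fov_y" (degrees; the focal length in pixels is half the picture's height over the tangent of half this angle, whatever the lens; pixels are square), "cx", "cy" (the principal point, pixels), "view" (4x4, takes a point from world to camera coordinates). Camera axes: x right, y up, looking along -z (the intrinsics and any distortion apply to the point x, -y, -z); pixel columns grow to the right and rows downward; lengths in mm; the calibration is good to about 2 mm. A picture is of the moment at which its call begins: read the wrist's pose just before it. get_calibration takes no time and is no camera call; for the wrist camera it gives the pose at the moment of the call.
- env.job_done(): hands the job in; it is judged then, once.
The state is a dict: "t": time; "qpos": joint angles; "qvel": joint speeds; "joint_torque": joint torques, N m; "tcp_pos": TCP position; "ee_rot": TCP orientation; "ft_force": force on the tool from outside, world axes, zero at the start; "torque": the same for the moment, N m; "gripper_width": finger opening in mm; "gripper_force": force on a finger pad.
Only numpy, scipy, OpenCV 4.12 (cv2) and the standard library are available. Lean on these libraries where they do the work, as an engineer would, in place of code of your own. Each camera call takes 0.05 s, during which the arm holds its last target. There are 200 camera calls.

## Working session

There is one attempt and no reset: what is moved stays moved. The work goes in short steps, Python scripts to look and compute and a tool call to move; the robot and the scene stay as the last step left them, time stands still between calls to the robot, and variables do not carry over. Pictures are saved under pics/ and viewed, at most 13 in all, crops included, and the job is handed in when it is done.

Besides the shell and the picture viewer there is one more tool, called after "Call:" by a JSON object that holds its "api" and its "payload", one argument or row to a line. move_arm: Moves the arm, as the interface text tells. Shift numbers are shares of 75 mm and turn numbers shares of 180 degrees, none past 1 either way. Its arguments: {"type":"object","properties":{"motion":{"type":"array"},"newtons":{"type":"number"}},"required":["motion"]}

```bash
mkdir -p pics; python3 - <<'E'
from plant import telemetry, vision
import cv2
for n in ("scene","top"):
    c=vision.get_calibration(n); print(n,c)
    cv2.imwrite(f"pics/{n}0.png",cv2.cvtColor(vision.capture(n),cv2.COLOR_RGB2BGR))
print(telemetry.read_state())
E
```

```text
scene {'fov_y': 51.96567343432749, 'cx': 280.0271354065678, 'cy': 206.9735698521011, 'view': array([[-5.83839449e-01, -8.11805872e-01, -1.01352878e-02,
         3.18991548e+02],
       [ 3.68053333e-01, -2.75784925e-01,  8.87963636e-01,
        -3.06593892e+02],
       [-7.23649254e-01,  5.14697873e-01,  4.59801976e-01,
        -7.51563515e+02],
       [ 0.00000000e+00,  0.00000000e+00,  0.00000000e+00,
         1.00000000e+00]])}
top {'fov_y': 51.37003527117339, 'cx': 280.71569411041514, 'cy': 211.80577461626737, 'view': array([[ 7.68630597e-03, -9.99933949e-01, -8.54507852e-03,
        -1.29105228e+01],
       [ 9.86398726e-01,  6.17860717e-03,  1.64254003e-01,
        -5.88435067e+02],
       [-1.64190357e-01, -9.69136109e-03,  9.86381064e-01,
        -1.28279023e+03],
       [ 0.00000000e+00,  0.00000000e+00,  0.00000000e+00,
         1.00000000e+00]])}
{'t': 0.1, 'qpos': array([-1.20896479e+00,  3.20250221e-01,  1.56554967e+00,  2.91902013e-05,
        1.25735521e+00, -2.00036669e-02]), 'qvel': array([-0.00088915, -0.0020757 , -0.00348552, -0.00082971, -0.00077544,
        0.00131403]), 'joint_torque': array([ 3.91047488e-04, -4.16410124e+01, -2.34704268e+01,  5.01321983e-05,
        4.94543943e-03, -1.92331032e-05]), 'tcp_pos': array([ 214.12179194, -533.2064862 ,  230.5563858 ]), 'ee_rot': array([-3.14003107e+00, -5.90009729e-05,  3.81826140e-01]), 'ft_force': array([ 0.00867891, -0.89290812,  0.25674998]), 'torque': array([ 0.01765131, -0.03631352,  0.01379802]), 'gripper_force': 0.0, 'gripper_width': 84.92294594643283}
```

View pics/scene0.png

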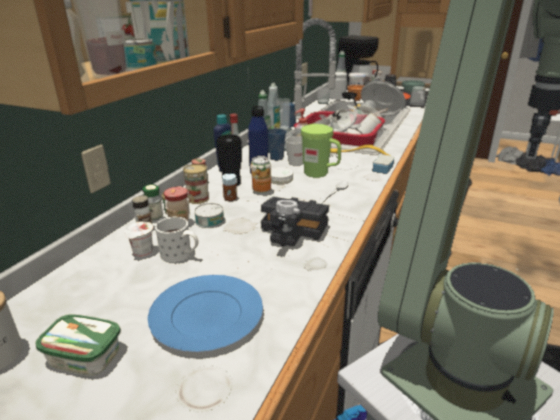

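View pics/top0.png

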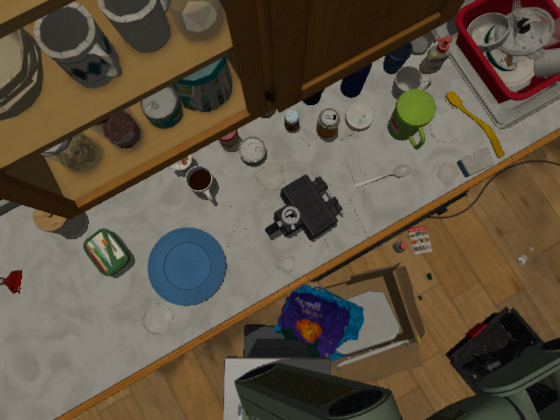

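The scene picture shows the iron at about (295,215), handle towards the plate at (210,312). The top picture shows the iron at (310,207), handle at left (272,228), the plate at (187,265), the mug at (200,182) and the spoon at (385,175). I'll zoom in on the iron.

```bash
python3 - <<'E'
import cv2,numpy as np
t=cv2.imread("pics/top0.png")[165:250,255:355]; s=cv2.imread("pics/scene0.png")[185:255,245:345]
a=cv2.resize(t,None,fx=4*2,fy=8,interpolation=cv2.INTER_CUBIC)
a=cv2.resize(t,(400,340),interpolation=cv2.INTER_CUBIC);b=cv2.resize(s,(400,280),interpolation=cv2.INTER_CUBIC)
o=np.zeros((340,800,3),np.uint8);o[:,:400]=a;o[:280,400:]=b
o=np.clip(o.astype(float)*1.5,0,255).astype(np.uint8)
cv2.imwrite("pics/z.png",o)
h=cv2.cvtColor(cv2.imread("pics/top0.png"),cv2.COLOR_BGR2HSV)
m=cv2.inRange(h,(95,90,40),(120,255,255));m[:215]=0;m[310:]=0;m[:,240:]=0
c=max(cv2.findContours(m,0,1)[0],key=cv2.contourArea);print(cv2.fitEllipse(c))
h=cv2.cvtColor(cv2.imread("pics/scene0.png"),cv2.COLOR_BGR2HSV)
m=cv2.inRange(h,(95,90,40),(120,255,255));m[:260]=0;m[360:]=0;m[:,290:]=0
c=max(cv2.findContours(m,0,1)[0],key=cv2.contourArea);print(cv2.fitEllipse(c))
E
```

```text
((186.15548706054688, 266.223876953125), (75.2048110961914, 77.71376037597656), 39.38894271850586)
((204.81422424316406, 312.77606201171875), (72.24115753173828, 113.8454360961914), 79.34262084960938)
```

View pics/z.png

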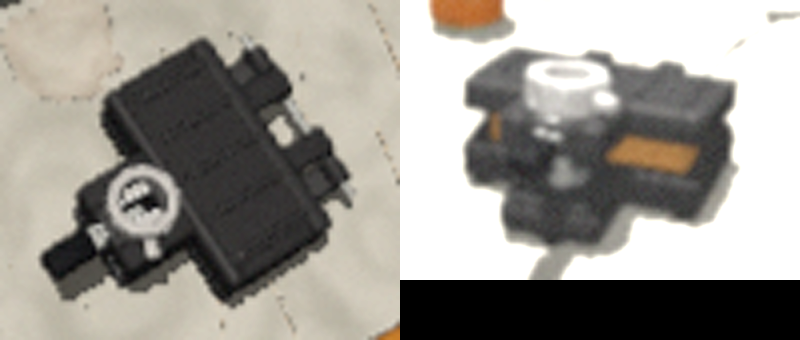

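Zoom: collar ring centre at top crop (142,202), lid corners (205,42), (326,215), (235,287), (108,98), handle tip (45,262). In the scene view the lid stands ajar with waffle showing beneath. I'll fit the pose.

```bash
cat >h.py <<'E'
import numpy as np,cv2
from scipy.optimize import least_squares
from scipy.spatial.transform import Rotation as R
from plant import telemetry,vision,env
def proj(n,P,c=None):
    c=c or vision.get_calibration(n); f=210/np.tan(np.radians(c['fov_y']/2)); V=c['view']
    p=np.atleast_2d(P)@V[:3,:3].T+V[:3,3]
    return np.c_[c['cx']-f*p[:,0]/p[:,2], c['cy']+f*p[:,1]/p[:,2]]
def at_z(n,uv,z,c=None):
    c=c or vision.get_calibration(n); f=210/np.tan(np.radians(c['fov_y']/2)); V=c['view']
    d=V[:3,:3].T@np.array([(uv[0]-c['cx'])/f,-(uv[1]-c['cy'])/f,-1]); o=-V[:3,:3].T@V[:3,3]
    return o+d*(z-o[2])/d[2]
def iron(P,x,y,yaw): return np.atleast_2d(P)@R.from_euler('z',yaw).as_matrix().T+[x,y,0]
H=np.array([82,0,36.])
def lid(P,th): return (np.atleast_2d(P)-H)@R.from_euler('y',th).as_matrix().T+H
E
python3 - <<'E'
from h import *
T=lambda u,v:(255+u/4,165+v/4); S=lambda u,v:(245+(u-400)/4,185+v/4)
L=[('top',T(205,42),(48,88,62)),('top',T(326,215),(48,-88,62)),('top',T(235,287),(-48,-88,62)),('top',T(108,98),(-48,88,62)),
('top',T(142,202),(-72,0,86)),('top',T(47,260),(-153,0,56)),('scene',S(470,88),(-48,88,62)),('scene',S(735,88),(-48,-88,62)),('scene',S(568,72),(-72,0,86))]
B=[('scene',S(467,142),(-48,88,36)),('scene',S(467,172),(-48,88,0)),('scene',S(725,152),(-48,-88,36)),('scene',S(690,207),(-48,-88,0))]
cal={n:vision.get_calibration(n) for n in('top','scene')}
def res(p,full=False):
    r=[]
    for l,A in((1,L),(0,B)):
        for n,uv,P in A: r.append(proj(n,iron(lid(P,p[3]) if l else P,*p[:3]),cal[n])[0]-uv)
    return np.array(r) if full else np.ravel(r)
s=least_squares(res,[600,-50,-1.1,.2],loss='soft_l1',x_scale=[10,10,.1,.1])
print(s.x);print(res(s.x,1).round(1))
for z in(0,20):print('plate',at_z('top',(186.2,266.2),z),at_z('scene',(204.8,312.8),z))
E
```

```text
[ 6.05163374e+02 -9.56538791e+01 -9.61448367e-01  1.36110567e-01]
[[ 0.6 -2.8]
 [ 4.1  1. ]
 [ 1.2  0.4]
 [-0.9 -0.4]
 [ 1.9 -0.2]
 [ 1.9  2.4]
 [-2.3 -2.5]
 [-6.7  7. ]
 [ 1.   0.5]
 [-1.7 -1.5]
 [-1.3  2.1]
 [-5.2  6. ]
 [ 3.1  3.7]]
plate [423.63371142 283.69041528   0.        ] [430.52094829 280.85767661   0.        ]
plate [422.84472336 279.20543441  20.        ] [408.77361436 289.8867966   20.        ]
```

```bash
python3 - <<'E'
from h import *
T=lambda u,v:(255+u/4,165+v/4); S=lambda u,v:(245+(u-400)/4,185+v/4)
L=[('top',T(205,42),(48,88,62)),('top',T(326,215),(48,-88,62)),('top',T(235,287),(-48,-88,62)),('top',T(108,98),(-48,88,62)),
('top',T(142,202),(-72,0,86)),('top',T(47,260),(-153,0,56)),('scene',S(470,88),(-48,88,62)),('scene',S(735,84),(48,-88,62)),('scene',S(568,72),(-72,0,86))]
B=[('scene',S(467,142),(-48,88,36)),('scene',S(467,172),(-48,88,0)),('scene',S(690,207),(-48,-88,0))]
cal={n:vision.get_calibration(n) for n in('top','scene')}
def res(p,full=False):
    r=[]
    for l,A in((1,L),(0,B)):
        for n,uv,P in A: r.append(proj(n,iron(lid(P,p[3]) if l else P,*p[:3]),cal[n])[0]-uv)
    return np.array(r) if full else np.ravel(r)
s=least_squares(res,[600,-50,-1.1,.2],loss='soft_l1',x_scale=[10,10,.1,.1])
print(s.x);print(res(s.x,1).round(1))
c=vision.get_calibration('wrist');st=telemetry.read_state()
Rt=R.from_euler('xyz',st['ee_rot']).as_matrix();V=c['view']
print(Rt.T@(-V[:3,:3].T@V[:3,3]-st['tcp_pos']));print((V[:3,:3]@Rt).round(3),c['fov_y'])
p=s.x
for n,l in(('handle',(-130,0,48)),('collar',(-72,0,76))):print(n,iron(lid(l,p[3]),*p[:3]))
E
```

```text
[ 6.06417989e+02 -9.47962970e+01 -9.82282889e-01  9.98178674e-02]
[[ 0.7 -2.9]
 [ 3.2  1.4]
 [-0.3  0.5]
 [-1.2 -0.8]
 [ 0.6 -0.2]
 [ 0.6  1.8]
 [-3.  -1.2]
 [ 1.1 -2.3]
 [-0.3  2.5]
 [-2.3 -1.9]
 [-1.9  1.7]
 [ 2.   3.9]]
[  69.87783723    1.09896485 -141.59745507]
[[ 0.001  1.    -0.001]
 [ 0.963 -0.     0.269]
 [ 0.269 -0.001 -0.963]] 62.39111572763719
handle [[535.50135567  11.46100678  69.06653276]]
collar [[569.08729217 -38.86218095  91.14733089]]
```

```bash
cat >>h.py <<'E'
def tool(ix,iy,iz,phi,p,dyaw=0):
    """tool pose in world: tip at iron coords, tilted phi towards hinge"""
    z=np.array([np.sin(phi),0,-np.cos(phi)]);x=np.array([-np.cos(phi),0,-np.sin(phi)])
    M=R.from_euler('z',p[2]+dyaw).as_matrix()@np.c_[x,np.cross(z,x),z]
    return iron((ix,iy,iz),*p[:3])[0],M
def cur():
    s=telemetry.read_state();return np.array(s['tcp_pos']),R.from_euler('xyz',s['ee_rot']).as_matrix()
def rows(a,b,n=None,hand=0,out=True):
    d=(R.from_matrix(a[1].T@b[1])).as_rotvec();L=b[0]-a[0]
    n=n or int(np.ceil(max(np.linalg.norm(L)/60,np.degrees(np.linalg.norm(d))/10.2,1e-9)))
    o=[]
    Rk=a[1]
    for k in range(n):
        l=Rk.T@L/n/75; r=d/n/np.pi
        o.append('{"linear":%s,"dr":%s,"hand":%g}'%(l.round(3).tolist(),r.round(4).tolist(),hand));Rk=Rk@R.from_rotvec(d/n).as_matrix()
    if out:print(',\n'.join(o))
    return o
E
python3 - <<'E'
from h import *
p=[606.4,-94.8,-.982]
rows(cur(),tool(-60,0,260,0,p),11)
E
```

```text
{"linear":[0.624, -0.387, -0.035],"dr":[-0.0, -0.0, -0.0514],"hand":0},
{"linear":[0.678, -0.282, -0.035],"dr":[-0.0, -0.0, -0.0514],"hand":0},
{"linear":[0.715, -0.169, -0.035],"dr":[-0.0, -0.0, -0.0514],"hand":0},
{"linear":[0.733, -0.052, -0.035],"dr":[-0.0, -0.0, -0.0514],"hand":0},
{"linear":[0.732, 0.067, -0.035],"dr":[-0.0, -0.0, -0.0514],"hand":0},
{"linear":[0.711, 0.184, -0.036],"dr":[-0.0, -0.0, -0.0514],"hand":0},
{"linear":[0.672, 0.296, -0.036],"dr":[-0.0, -0.0, -0.0514],"hand":0},
{"linear":[0.616, 0.4, -0.036],"dr":[-0.0, -0.0, -0.0514],"hand":0},
{"linear":[0.544, 0.494, -0.036],"dr":[-0.0, -0.0, -0.0514],"hand":0},
{"linear":[0.457, 0.575, -0.036],"dr":[-0.0, -0.0, -0.0514],"hand":0},
{"linear":[0.358, 0.641, -0.036],"dr":[-0.0, -0.0, -0.0514],"hand":0}
```

Call:
{"api": "move_arm", "payload": {
  "motion": [
    {"linear": [0.624,-0.387,-0.035],"dr": [0,0,-0.0514],"hand": 0},
    {"linear": [0.678,-0.282,-0.035],"dr": [0,0,-0.0514],"hand": 0},
    {"linear": [0.715,-0.169,-0.035],"dr": [0,0,-0.0514],"hand": 0},
    {"linear": [0.733,-0.052,-0.035],"dr": [0,0,-0.0514],"hand": 0},
    {"linear": [0.732,0.067,-0.035],"dr": [0,0,-0.0514],"hand": 0},
    {"linear": [0.711,0.184,-0.036],"dr": [0,0,-0.0514],"hand": 0},
    {"linear": [0.672,0.296,-0.036],"dr": [0,0,-0.0514],"hand": 0},
    {"linear": [0.616,0.4,-0.036],"dr": [0,0,-0.0514],"hand": 0},
    {"linear": [0.544,0.494,-0.036],"dr": [0,0,-0.0514],"hand": 0},
    {"linear": [0.457,0.575,-0.036],"dr": [0,0,-0.0514],"hand": 0},
    {"linear": [0.358,0.641,-0.036],"dr": [0,0,-0.0514],"hand": 0},
    {"linear": [0,0,0],"dr": [0,0,0],"hand": 0}
  ]
}}

```text
t: 1.6
tcp_pos: [575.0, -42.6, 259.8]
ee_rot: [3.142, -0.001, 2.163]
ft_force: [-0.2, -0.4, -0.3]
gripper_width: 85.7
gripper_force: 0.0
```

```bash
python3 - <<'E'
from h import *
import pickle
s=telemetry.read_state();print(s['tcp_pos'],s['ee_rot'],s['qpos'])
c=vision.get_calibration('wrist');im=vision.capture('wrist')
pickle.dump((c,im),open('w1.pkl','wb'))
cv2.imwrite('pics/w1.png',cv2.resize(im[:,:,::-1],(800,600),interpolation=cv2.INTER_CUBIC))
E
```

```text
[574.9646801  -42.58627746 259.78908088] [ 3.14152135e+00 -8.22799818e-04  2.16287995e+00] [-9.42569737e-02  3.06240583e-01  1.51177345e+00  7.02969472e-04
  1.32404494e+00 -6.86512428e-01]
```

View pics/w1.png

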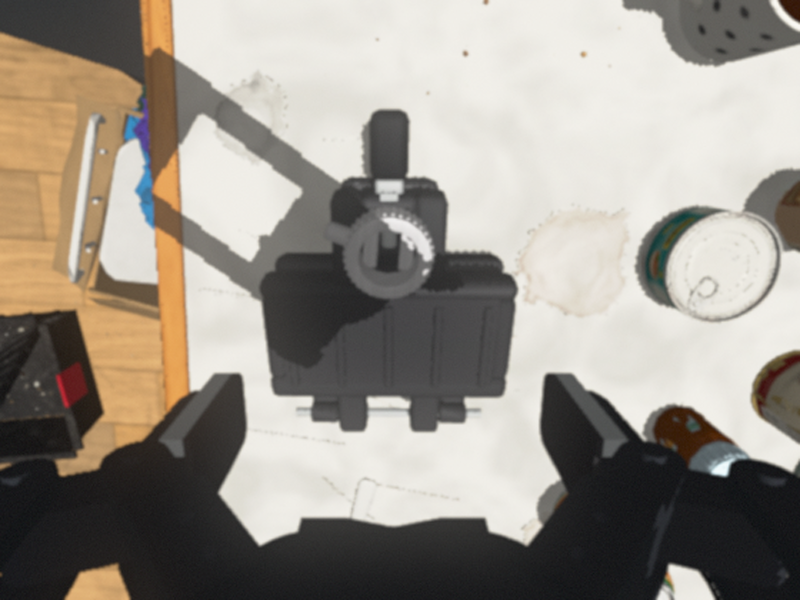

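Close view: handle tip at (389,110) of 800, collar ring centre (389,253), lid's front corners (262,285)/(517,285), hinge-side corners (273,392)/(508,392), pin at (388,411), tab to the left. Square in the picture, so the yaw is good.

```bash
python3 - <<'E'
from h import *
import pickle
c,im=pickle.load(open('w1.pkl','rb'))
L=[((273,392),(48,88*-1,62)),((508,392),(48,88,62)),((262,288),(-48,-88,62)),((517,286),(-48,88,62)),((389,253),(-72,0,86)),((389,112),(-153,0,56))]
B=[((388.5,411),(82,0,36))]
def res(p):
    P=np.vstack([iron(lid([q for _,q in L],p[3]),*p[:3]),iron([q for _,q in B],*p[:3])])
    return (proj('wrist',P,c)-np.array([u for u,_ in L+B])*.7).ravel()
s=least_squares(res,[606,-95,-.98,.15],loss='soft_l1',x_scale=[10,10,.1,.1])
print(s.x);print(res(s.x).reshape(-1,2).round(1))
p=s.x
for n,l in(('handle',(-130,0,48)),('collar',(-72,0,76))):print(n,lid(l,p[3]),iron(lid(l,p[3]),*p[:3]))
E
```

```text
[ 6.06061460e+02 -8.99770506e+01 -9.77489499e-01  1.05143769e-01]
[[-0.6  4.3]
 [-0.3  4.2]
 [-1.8 -7.6]
 [ 1.8 -6.3]
 [ 0.1  0.2]
 [ 0.  -0.4]
 [ 1.1  3.1]]
handle [[-127.56982495    0.           70.18316063]] [[534.73643663  15.79062551  70.18316063]]
collar [[-66.95152678   0.          91.94142176]] [[568.6284759  -34.4677842   91.94142176]]
```

```bash
python3 - <<'E'
from h import *
import pickle
c,im=pickle.load(open('w1.pkl','rb'))
ct,cs=vision.get_calibration('top'),vision.get_calibration('scene')
L=[((389,253),(-72,0,86)),((389,112),(-153,0,56))]
B=[((388.5,411),(82,0,36)),((297,411),(82,-63,36)),((480,410),(82,63,36))]
def res(p):
    P=np.vstack([iron(lid([q for _,q in L],p[3]),*p[:3]),iron([(q[0],np.sign(q[1])*p[4],36) for _,q in B],*p[:3])])
    r=(proj('wrist',P,c)-np.array([u for u,_ in L+B])*.7)
    C=iron(lid((-72,0,86),p[3]),*p[:3])
    a=proj('top',C,ct)-(290.5,215.5); b=proj('scene',C,cs)-(245+168/4,185+18)
    return np.r_[r.ravel(),a.ravel()*.7,b.ravel()*.7]
s=least_squares(res,[606,-95,-.98,.15,63],x_scale=[10,10,.1,.1,10])
print(s.x);print(res(s.x).reshape(-1,2).round(1))
p=s.x
for n,l in(('handle',(-130,0,48)),('collar',(-72,0,76))):print(n,lid(l,p[3]),iron(lid(l,p[3]),*p[:3]))
E
```

```text
[ 6.03681864e+02 -8.78023309e+01 -9.82332139e-01  1.47336956e-01
  7.50555846e+01]
[[-0.5  1.3]
 [-0.1 -2.8]
 [ 0.1  0.7]
 [ 0.1  0.5]
 [ 0.1  1.7]
 [-0.6 -0.2]
 [-1.   0.5]]
handle [[-125.94143916    0.           78.99253282]] [[533.77376131  16.95502334  78.99253282]]
collar [[-64.45931332   0.          98.17450878]] [[567.90151785 -34.18545018  98.17450878]]
```

```bash
cat >>h.py <<'E'
p=[604.5,-89,-.981]
def info():
    a=cur();M=R.from_euler('z',p[2]).as_matrix();i=M.T@(a[0]-[p[0],p[1],0]);t=M.T@a[1]
    s=telemetry.read_state();print('iron',i.round(1),'phi',np.arctan2(t[0,2],-t[2,2]).round(3),'yerr',t[1].round(3),'q',s['qpos'].round(2),s['ft_force'].round(1),s['gripper_width'],s['t'])
E
python3 - <<'E'
from h import *
info()
a=tool(-172,0,118,.7,p);rows(cur(),a);print();rows(a,tool(-124,0,60.5,.7,p),3)
E
```

```text
iron [-54.3  -0.7 259.8] phi -0.001 yerr [ 0.     1.    -0.001] q [-0.1   0.31  1.51 -0.    1.32 -0.69] [-1.1 -0.8  0.1] 85.51308077249818 1.65
{"linear":[0.392, 0.003, 0.473],"dr":[-0.0001, -0.0558, 0.0],"hand":0},
{"linear":[0.468, 0.003, 0.397],"dr":[-0.0001, -0.0558, 0.0],"hand":0},
{"linear":[0.53, 0.003, 0.31],"dr":[-0.0001, -0.0558, 0.0],"hand":0},
{"linear":[0.576, 0.002, 0.212],"dr":[-0.0001, -0.0558, 0.0],"hand":0}

{"linear":[0.001, -0.0, 0.333],"dr":[0.0, 0.0, 0.0],"hand":0},
{"linear":[0.001, -0.0, 0.333],"dr":[0.0, 0.0, 0.0],"hand":0},
{"linear":[0.001, -0.0, 0.333],"dr":[0.0, 0.0, 0.0],"hand":0}
```

Call:
{"api": "move_arm", "payload": {
  "motion": [
    {"linear": [0.392,0.003,0.473],"dr": [0,-0.0558,0],"hand": 0},
    {"linear": [0.468,0.003,0.397],"dr": [0,-0.0558,0],"hand": 0},
    {"linear": [0.53,0.003,0.31],"dr": [0,-0.0558,0],"hand": 0},
    {"linear": [0.576,0.002,0.212],"dr": [0,-0.0558,0],"hand": 0},
    {"linear": [0,0,0],"dr": [0,0,0],"hand": 0}
  ]
}}

```text
t: 2.28
tcp_pos: [513.6, 34.6, 138.2]
ee_rot: [-3.107, 0.586, 2.162]
ft_force: [0.3, 0.5, 0.3]
gripper_width: 85.5
gripper_force: 0.0
```

```bash
python3 - <<'E'
from h import *
info()
im=vision.capture('wrist')
cv2.imwrite('pics/w2.png',im[:,:,::-1])
rows(cur(),tool(-124,0,60.5,.7,p),3)
E
```

```text
iron [-153.2   -6.8  138.2] phi 0.586 yerr [-0.001  0.999 -0.034] q [ 0.39  0.3   2.02 -0.78  0.9   0.33] [0.3 0.5 0.3] 85.48947397613684 2.275
{"linear":[0.093, 0.035, 0.361],"dr":[-0.0034, -0.012, -0.0001],"hand":0},
{"linear":[0.107, 0.032, 0.358],"dr":[-0.0034, -0.012, -0.0001],"hand":0},
{"linear":[0.12, 0.028, 0.354],"dr":[-0.0034, -0.012, -0.0001],"hand":0}
```

View pics/w2.png

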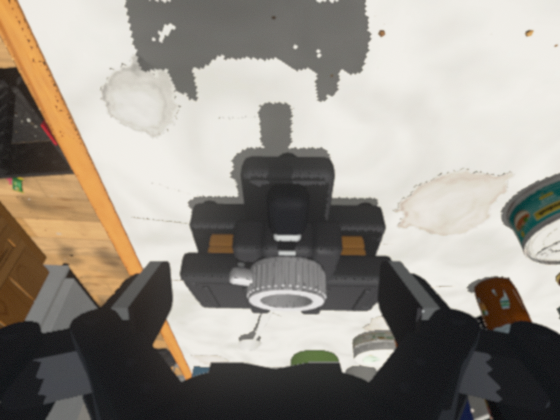

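The wrist view shows the handle end face at (288,200), collar top at (287,292), lower-half front corners (195,208)/(383,208), lid ajar above. I'll check this against the model.

```bash
python3 - <<'E'
from h import *
c=vision.get_calibration('wrist')
B=[(-105,0,0),(-48,-88,36),(-48,88,36)]
print(proj('wrist',iron(B,*p),c).round())
for th in(.1,.15,.2):print(th,proj('wrist',iron(lid([(-153,-12,39.5),(-153,-12,56.5),(-72,0,86),(-72,27.5,86),(-48,-88,62),(-48,88,62)],th),*p),c).round())
rows(cur(),tool(-124,0,60.5,.7,p),5)
E
```

```text
[[285. 146.]
 [184. 224.]
 [387. 226.]]
0.1 [[264. 153.]
 [263. 175.]
 [284. 282.]
 [323. 283.]
 [175. 264.]
 [396. 267.]]
0.15 [[264. 169.]
 [262. 194.]
 [284. 294.]
 [324. 295.]
 [174. 273.]
 [397. 275.]]
0.2 [[263. 186.]
 [262. 213.]
 [284. 306.]
 [324. 307.]
 [173. 281.]
 [397. 284.]]
{"linear":[0.056, 0.021, 0.217],"dr":[-0.002, -0.0072, -0.0],"hand":0},
{"linear":[0.061, 0.02, 0.216],"dr":[-0.002, -0.0072, -0.0],"hand":0},
{"linear":[0.066, 0.019, 0.214],"dr":[-0.002, -0.0072, -0.0],"hand":0},
{"linear":[0.07, 0.017, 0.213],"dr":[-0.002, -0.0072, -0.0],"hand":0},
{"linear":[0.075, 0.016, 0.211],"dr":[-0.002, -0.0072, -0.0],"hand":0}
```

```bash
python3 - <<'E'
from h import *
rows(cur(),tool(-121,1.5,67,.7,p),6)
E
```

```text
{"linear":[0.033, 0.021, 0.172],"dr":[-0.0017, -0.006, -0.0],"hand":0},
{"linear":[0.036, 0.02, 0.172],"dr":[-0.0017, -0.006, -0.0],"hand":0},
{"linear":[0.039, 0.019, 0.171],"dr":[-0.0017, -0.006, -0.0],"hand":0},
{"linear":[0.043, 0.018, 0.17],"dr":[-0.0017, -0.006, -0.0],"hand":0},
{"linear":[0.046, 0.017, 0.17],"dr":[-0.0017, -0.006, -0.0],"hand":0},
{"linear":[0.049, 0.016, 0.169],"dr":[-0.0017, -0.006, -0.0],"hand":0}
```

Call:
{"api": "move_arm", "payload": {
  "motion": [
    {"linear": [0.033,0.021,0.172],"dr": [-0.0017,-0.006,0],"hand": 0},
    {"linear": [0.036,0.02,0.172],"dr": [-0.0017,-0.006,0],"hand": 0},
    {"linear": [0.039,0.019,0.171],"dr": [-0.0017,-0.006,0],"hand": 0},
    {"linear": [0.043,0.018,0.17],"dr": [-0.0017,-0.006,0],"hand": 0},
    {"linear": [0.046,0.017,0.17],"dr": [-0.0017,-0.006,0],"hand": 0},
    {"linear": [0.049,0.016,0.169],"dr": [-0.0017,-0.006,0],"hand": 0},
    {"linear": [0,0,0],"dr": [0,0,0],"hand": 0}
  ]
}}

```text
t: 3.2
tcp_pos: [540.5, 10.8, 68.3]
ee_rot: [3.136, 0.7, 2.152]
ft_force: [1.0, -0.1, -0.2]
gripper_width: 86.1
gripper_force: 0.0
```

```bash
python3 - <<'E'
from h import *
info()
im=vision.capture('wrist')
cv2.imwrite('pics/w3.png',im[:,:,::-1])
E
```

```text
iron [-118.5    2.3   68.3] phi 0.7 yerr [ 0.007  1.    -0.   ] q [ 0.38  0.45  2.11 -1.12  0.78  0.7 ] [ 1.  -0.1 -0.2] 86.05898250686383 3.2
```

View pics/w3.png

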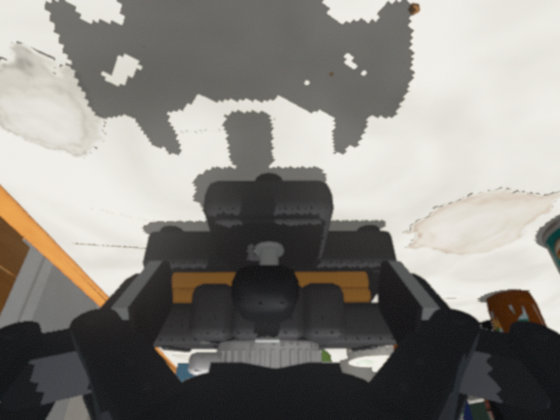

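The handle end is between the fingers, at (266,290), but about 4 mm left of centre and only its end is caught. I'll shift and then close.

Call:
{"api": "move_arm", "payload": {
  "motion": [
    {"linear": [-0.05,-0.027,0],"dr": [0,0,0],"hand": 0},
    {"linear": [-0.045,-0.027,0],"dr": [0,0,0],"hand": 0},
    {"linear": [0,0,0],"dr": [0,0,0],"hand": 0.6},
    {"linear": [0,0,0],"dr": [0,0,0],"hand": 1},
    {"linear": [0,0,0],"dr": [0,0,0],"hand": 1},
    {"linear": [0,0,0],"dr": [0,0,0],"hand": 1},
    {"linear": [0,0,0],"dr": [0,0,0],"hand": 1}
  ],
  "newtons": 50
}}

```text
t: 4.12
tcp_pos: [539.4, 6.1, 72.3]
ee_rot: [3.137, 0.7, 2.155]
ft_force: [-1.9, 2.2, 1.0]
gripper_width: 23.0
gripper_force: 50.1
```

```bash
python3 - <<'E'
from h import *
info();print(telemetry.read_state()['gripper_force'])
E
```

```text
iron [-115.3   -1.3   72.3] phi 0.7 yerr [0.004 1.    0.001] q [ 0.37  0.44  2.12 -1.12  0.77  0.69] [-1.9  2.2  1. ] 22.951408546658705 4.125
50.145365595817566
```

Call:
{"api": "move_arm", "payload": {
  "motion": [
    {"linear": [-0.171,0,-0.129],"dr": [0,0.0255,0],"hand": 1},
    {"linear": [-0.171,0,-0.129],"dr": [0,0.0255,0],"hand": 1},
    {"linear": [-0.171,0,-0.129],"dr": [0,0.0255,0],"hand": 1},
    {"linear": [-0.171,0,-0.129],"dr": [0,0.0255,0],"hand": 1}
  ]
}}

```text
t: 4.62
tcp_pos: [551.1, -11.7, 132.1]
ee_rot: [3.137, 0.375, 2.157]
ft_force: [7.2, -7.3, -13.2]
gripper_width: 22.9
gripper_force: 52.3
```

```bash
python3 - <<'E'
from h import *
info()
im=vision.capture('scene')
cv2.imwrite('pics/s2.png',im[:,:,::-1])
E
```

```text
iron [-94.   -1.4 132.1] phi 0.375 yerr [0.003 1.    0.003] q [ 0.15  0.31  1.93 -0.48  0.8  -0.12] [  7.2  -7.3 -13.2] 22.855960528141186 4.625
```

Call:
{"api": "move_arm", "payload": {
  "motion": [
    {"linear": [-0.171,0,-0.129],"dr": [0,0.0255,0],"hand": 1},
    {"linear": [-0.171,0,-0.129],"dr": [0,0.0255,0],"hand": 1},
    {"linear": [-0.171,0,-0.129],"dr": [0,0.0255,0],"hand": 1},
    {"linear": [-0.171,0,-0.129],"dr": [0,0.0255,0],"hand": 1},
    {"linear": [-0.171,0,-0.129],"dr": [0,0.0255,0],"hand": 1},
    {"linear": [-0.171,0,-0.129],"dr": [0,0.0255,0],"hand": 1}
  ]
}}

```text
t: 5.42
tcp_pos: [587.2, -66.1, 201.6]
ee_rot: [3.139, -0.103, 2.157]
ft_force: [4.2, 1.7, -9.4]
gripper_width: 23.5
gripper_force: 53.2
```

```bash
python3 - <<'E'
from h import *
info()
E
```

```text
iron [-28.6  -1.7 201.6] phi -0.103 yerr [0.003 1.    0.003] q [-0.17  0.4   1.53  0.08  1.29 -0.78] [ 4.2  1.7 -9.4] 23.48168701379046 5.425
```

Call:
{"api": "move_arm", "payload": {
  "motion": [
    {"linear": [-0.171,0,-0.129],"dr": [0,0.0255,0],"hand": 1},
    {"linear": [-0.171,0,-0.129],"dr": [0,0.0255,0],"hand": 1},
    {"linear": [-0.171,0,-0.129],"dr": [0,0.0255,0],"hand": 1},
    {"linear": [-0.171,0,-0.129],"dr": [0,0.0255,0],"hand": 1},
    {"linear": [-0.171,0,-0.129],"dr": [0,0.0255,0],"hand": 1}
  ]
}}

```text
t: 6.05
tcp_pos: [627.9, -127.7, 230.6]
ee_rot: [-3.142, -0.505, 2.157]
ft_force: [0.7, 3.4, -7.8]
gripper_width: 23.2
gripper_force: 53.3
```

```bash
python3 - <<'E'
from h import *
info()
E
```

```text
iron [ 45.2  -2.1 230.6] phi -0.505 yerr [0.003 1.    0.002] q [-0.36  0.64  1.13  0.29  1.79 -0.94] [ 0.7  3.4 -7.8] 23.165290432615212 6.05
```

Call:
{"api": "move_arm", "payload": {
  "motion": [
    {"linear": [-0.171,0,-0.129],"dr": [0,0.0255,0],"hand": 1},
    {"linear": [-0.171,0,-0.129],"dr": [0,0.0255,0],"hand": 1},
    {"linear": [-0.171,0,-0.129],"dr": [0,0.0255,0],"hand": 1},
    {"linear": [-0.171,0,-0.129],"dr": [0,0.0255,0],"hand": 1},
    {"linear": [0,0,0],"dr": [0,0,0],"hand": 1}
  ]
}}

```text
t: 6.68
tcp_pos: [664.1, -182.2, 230.6]
ee_rot: [-3.141, -0.825, 2.156]
ft_force: [-0.2, 0.5, -6.7]
gripper_width: 22.9
gripper_force: 53.9
```

```bash
python3 - <<'E'
from h import *
info()
E
```

```text
iron [110.6  -2.3 230.6] phi -0.825 yerr [0.003 1.    0.003] q [-0.46  0.9   0.75  0.47  2.18 -0.91] [-0.2  0.5 -6.7] 22.86267826372912 6.675
```

Call:
{"api": "move_arm", "payload": {
  "motion": [
    {"linear": [0,0,0],"dr": [0,0,0],"hand": 0.4},
    {"linear": [0,0,0],"dr": [0,0,0],"hand": 0},
    {"linear": [0,0,0],"dr": [0,0,0],"hand": 0},
    {"linear": [0.2,0,-0.3],"dr": [0,0,0],"hand": 0},
    {"linear": [0.2,0,-0.4],"dr": [0,0,0],"hand": 0},
    {"linear": [0.4,0,-0.3],"dr": [0,0,0],"hand": 0},
    {"linear": [0,0,0],"dr": [0,0,0],"hand": 0}
  ]
}}

```text
t: 7.55
tcp_pos: [670.8, -192.8, 333.4]
ee_rot: [3.13, -0.815, 2.168]
ft_force: [-1.0, 0.2, -0.0]
gripper_width: 85.2
gripper_force: 0.0
```

```bash
python3 - <<'E'
from h import *
info()
a=cur();b=tool(-40,-1,320,0,p)
rows(a,b,10)
E
```

```text
iron [123.2  -2.7 333.4] phi -0.815 yerr [-0.005  1.     0.007] q [-0.46  0.92  0.45  0.58  2.42 -0.74] [-1.   0.2 -0. ] 85.18731406641581 7.55
{"linear":[0.136, 0.002, 0.171],"dr":[0.0003, -0.0259, 0.0001],"hand":0},
{"linear":[0.15, 0.002, 0.159],"dr":[0.0003, -0.0259, 0.0001],"hand":0},
{"linear":[0.162, 0.002, 0.146],"dr":[0.0003, -0.0259, 0.0001],"hand":0},
{"linear":[0.173, 0.002, 0.132],"dr":[0.0003, -0.0259, 0.0001],"hand":0},
{"linear":[0.184, 0.002, 0.118],"dr":[0.0003, -0.0259, 0.0001],"hand":0},
{"linear":[0.193, 0.002, 0.103],"dr":[0.0003, -0.0259, 0.0001],"hand":0},
{"linear":[0.2, 0.002, 0.087],"dr":[0.0003, -0.0259, 0.0001],"hand":0},
{"linear":[0.207, 0.002, 0.07],"dr":[0.0003, -0.0259, 0.0001],"hand":0},
{"linear":[0.212, 0.002, 0.053],"dr":[0.0003, -0.0259, 0.0001],"hand":0},
{"linear":[0.215, 0.002, 0.036],"dr":[0.0003, -0.0259, 0.0001],"hand":0}
```

```bash
python3 - <<'E'
from h import *
a=cur();b=tool(0,0,240,0,p,-np.pi/2)
m=tool(-10,-1,300,0,p)
rows(a,m,9);print();rows(m,b,11)
E
```

```text
{"linear":[0.099, 0.002, 0.177],"dr":[0.0003, -0.0288, 0.0001],"hand":0},
{"linear":[0.115, 0.002, 0.168],"dr":[0.0003, -0.0288, 0.0001],"hand":0},
{"linear":[0.13, 0.002, 0.157],"dr":[0.0003, -0.0288, 0.0001],"hand":0},
{"linear":[0.143, 0.002, 0.144],"dr":[0.0003, -0.0288, 0.0001],"hand":0},
{"linear":[0.156, 0.002, 0.131],"dr":[0.0003, -0.0288, 0.0001],"hand":0},
{"linear":[0.167, 0.002, 0.116],"dr":[0.0003, -0.0288, 0.0001],"hand":0},
{"linear":[0.177, 0.002, 0.101],"dr":[0.0003, -0.0288, 0.0001],"hand":0},
{"linear":[0.185, 0.002, 0.084],"dr":[0.0003, -0.0288, 0.0001],"hand":0},
{"linear":[0.192, 0.002, 0.067],"dr":[0.0003, -0.0288, 0.0001],"hand":0}

{"linear":[-0.012, 0.001, 0.073],"dr":[0.0, 0.0, 0.0455],"hand":0},
{"linear":[-0.012, 0.003, 0.073],"dr":[0.0, 0.0, 0.0455],"hand":0},
{"linear":[-0.011, 0.005, 0.073],"dr":[0.0, 0.0, 0.0455],"hand":0},
{"linear":[-0.011, 0.006, 0.073],"dr":[0.0, 0.0, 0.0455],"hand":0},
{"linear":[-0.01, 0.008, 0.073],"dr":[0.0, 0.0, 0.0455],"hand":0},
{"linear":[-0.008, 0.009, 0.073],"dr":[0.0, 0.0, 0.0455],"hand":0},
{"linear":[-0.007, 0.01, 0.073],"dr":[0.0, 0.0, 0.0455],"hand":0},
{"linear":[-0.006, 0.011, 0.073],"dr":[0.0, 0.0, 0.0455],"hand":0},
{"linear":[-0.004, 0.012, 0.073],"dr":[0.0, 0.0, 0.0455],"hand":0},
{"linear":[-0.002, 0.012, 0.073],"dr":[0.0, 0.0, 0.0455],"hand":0},
{"linear":[-0.001, 0.012, 0.073],"dr":[0.0, 0.0, 0.0455],"hand":0}
```

Call:
{"api": "move_arm", "payload": {
  "motion": [
    {"linear": [0.099,0.002,0.177],"dr": [0,-0.0288,0],"hand": 0},
    {"linear": [0.115,0.002,0.168],"dr": [0,-0.0288,0],"hand": 0},
    {"linear": [0.13,0.002,0.157],"dr": [0,-0.0288,0],"hand": 0},
    {"linear": [0.143,0.002,0.144],"dr": [0,-0.0288,0],"hand": 0},
    {"linear": [0.156,0.002,0.131],"dr": [0,-0.0288,0],"hand": 0},
    {"linear": [0.167,0.002,0.116],"dr": [0,-0.0288,0],"hand": 0},
    {"linear": [0.177,0.002,0.101],"dr": [0,-0.0288,0],"hand": 0},
    {"linear": [0.185,0.002,0.084],"dr": [0,-0.0288,0],"hand": 0},
    {"linear": [0.192,0.002,0.067],"dr": [0,-0.0288,0],"hand": 0}
  ]
}}

```text
t: 8.68
tcp_pos: [596.9, -80.8, 296.5]
ee_rot: [3.138, -0.004, 2.159]
ft_force: [0.2, -0.8, 0.2]
gripper_width: 85.3
gripper_force: 0.0
```

Call:
{"api": "move_arm", "payload": {
  "motion": [
    {"linear": [-0.012,0.001,0.073],"dr": [0,0,0.0455],"hand": 0},
    {"linear": [-0.012,0.003,0.073],"dr": [0,0,0.0455],"hand": 0},
    {"linear": [-0.011,0.005,0.073],"dr": [0,0,0.0455],"hand": 0},
    {"linear": [-0.011,0.006,0.073],"dr": [0,0,0.0455],"hand": 0},
    {"linear": [-0.01,0.008,0.073],"dr": [0,0,0.0455],"hand": 0},
    {"linear": [-0.008,0.009,0.073],"dr": [0,0,0.0455],"hand": 0},
    {"linear": [-0.007,0.01,0.073],"dr": [0,0,0.0455],"hand": 0},
    {"linear": [-0.006,0.011,0.073],"dr": [0,0,0.0455],"hand": 0},
    {"linear": [-0.004,0.012,0.073],"dr": [0,0,0.0455],"hand": 0},
    {"linear": [-0.002,0.012,0.073],"dr": [0,0,0.0455],"hand": 0},
    {"linear": [-0.001,0.012,0.073],"dr": [0,0,0.0455],"hand": 0},
    {"linear": [0,0,0],"dr": [0,0,0],"hand": 0}
  ]
}}

```text
t: 10.18
tcp_pos: [603.4, -88.5, 235.8]
ee_rot: [-3.133, -0.002, 0.588]
ft_force: [0.7, 0.9, 0.4]
gripper_width: 85.2
gripper_force: 0.0
```

```bash
python3 - <<'E'
from h import *
import pickle
info()
c=vision.get_calibration('wrist');im=vision.capture('wrist')
pickle.dump((c,im),open('w4.pkl','wb'))
cv2.imwrite('pics/w4.png',im[:,:,::-1])
B=[(s*29,t*70,53) for s in(-1,1) for t in(-1,1)]+[(-72,0,75)]
print(proj('wrist',iron(B,*p),c).round())
E
```

```text
iron [ -1.1  -0.6 235.8] phi -0.008 yerr [ 1.    -0.001  0.002] q [-0.17  0.37  1.47  0.01  1.3   0.81] [0.7 0.9 0.4] 85.2459929425371 10.175
[[247. 253.]
 [244. 108.]
 [305. 253.]
 [308. 108.]
 [195. 190.]]
```

View pics/w4.png

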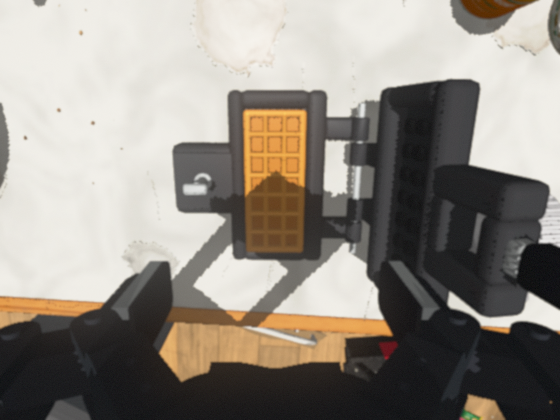

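The waffle shows at corners (244,109)–(305,252), within 1 px of the model, and the lid is past upright. Descending.

```bash
python3 - <<'E'
from h import *
a=cur();b=tool(-.4,0,75,0,p,-np.pi/2);rows(a,b,5,.12);rows(b,tool(-.4,0,37.5,0,p,-np.pi/2),4,.12)
E
```

```text
{"linear":[-0.0, 0.005, 0.43],"dr":[-0.0005, -0.0002, -0.0],"hand":0.12},
{"linear":[-0.0, 0.004, 0.43],"dr":[-0.0005, -0.0002, -0.0],"hand":0.12},
{"linear":[0.0, 0.003, 0.43],"dr":[-0.0005, -0.0002, -0.0],"hand":0.12},
{"linear":[0.0, 0.003, 0.43],"dr":[-0.0005, -0.0002, -0.0],"hand":0.12},
{"linear":[0.001, 0.002, 0.43],"dr":[-0.0005, -0.0002, -0.0],"hand":0.12}
{"linear":[0.0, 0.0, 0.125],"dr":[0.0, 0.0, 0.0],"hand":0.12},
{"linear":[0.0, 0.0, 0.125],"dr":[0.0, 0.0, 0.0],"hand":0.12},
{"linear":[0.0, 0.0, 0.125],"dr":[0.0, 0.0, 0.0],"hand":0.12},
{"linear":[0.0, 0.0, 0.125],"dr":[0.0, 0.0, 0.0],"hand":0.12}
```

Call:
{"api": "move_arm", "payload": {
  "motion": [
    {"linear": [0,0.005,0.43],"dr": [-0.0005,0,0],"hand": 0.12},
    {"linear": [0,0.004,0.43],"dr": [-0.0005,0,0],"hand": 0.12},
    {"linear": [0,0.003,0.43],"dr": [-0.0005,0,0],"hand": 0.12},
    {"linear": [0,0.003,0.43],"dr": [-0.0005,0,0],"hand": 0.12},
    {"linear": [0,0.002,0.43],"dr": [-0.0005,0,0],"hand": 0.12},
    {"linear": [0,0,0.125],"dr": [0,0,0],"hand": 0.12},
    {"linear": [0,0,0.125],"dr": [0,0,0],"hand": 0.12},
    {"linear": [0,0,0.125],"dr": [0,0,0],"hand": 0.12},
    {"linear": [0,0,0.125],"dr": [0,0,0],"hand": 0.12},
    {"linear": [0,0,0],"dr": [0,0,0],"hand": 0.12}
  ]
}}

```text
t: 11.48
tcp_pos: [605.2, -88.5, 37.5]
ee_rot: [-3.141, -0.003, 0.586]
ft_force: [-0.2, -0.1, 0.1]
gripper_width: 75.0
gripper_force: 0.0
```

```bash
python3 - <<'E'
from h import *
info()
E
```

```text
iron [-0.   0.8 37.5] phi -0.0 yerr [ 1.    -0.004  0.003] q [-0.17  0.55  1.72  0.    0.86  0.82] [-0.2 -0.1  0.1] 74.99121649109301 11.475
```

Call:
{"api": "move_arm", "payload": {
  "motion": [
    {"linear": [0,0,0.05],"dr": [0,0,0],"hand": 0.12},
    {"linear": [0,0,0],"dr": [0,0,0],"hand": 0.25},
    {"linear": [0,0,0],"dr": [0,0,0],"hand": 0.4},
    {"linear": [0,0,0],"dr": [0,0,0],"hand": 1},
    {"linear": [0,0,0],"dr": [0,0,0],"hand": 1},
    {"linear": [0,0,0],"dr": [0,0,0],"hand": 1}
  ],
  "newtons": 40
}}

```text
t: 12.22
tcp_pos: [604.5, -87.1, 34.9]
ee_rot: [-3.139, -0.004, 0.585]
ft_force: [-2.3, 4.4, 4.7]
gripper_width: 57.2
gripper_force: 45.2
```

Call:
{"api": "move_arm", "payload": {
  "motion": [
    {"linear": [0,0,-0.1],"dr": [0,0,0],"hand": 1},
    {"linear": [0,0,-0.1],"dr": [0,0,0],"hand": 1}
  ]
}}

```text
t: 12.48
tcp_pos: [603.7, -87.6, 48.7]
ee_rot: [-3.138, -0.001, 0.585]
ft_force: [-2.8, 4.8, -4.6]
gripper_width: 56.8
gripper_force: 44.2
```

```bash
python3 - <<'E'
from h import *
info();print(telemetry.read_state()['gripper_force'])
E
```

```text
iron [-1.6  0.1 48.7] phi -0.004 yerr [ 1.    -0.005  0.001] q [-0.16  0.54  1.72  0.    0.89  0.82] [-2.8  4.8 -4.6] 56.84228505435572 12.475
44.1791045665741
```

Call:
{"api": "move_arm", "payload": {
  "motion": [
    {"linear": [0,0,-0.2],"dr": [0,0,0],"hand": 1},
    {"linear": [0,0,-0.25],"dr": [0,0,0],"hand": 1},
    {"linear": [0,0,-0.25],"dr": [0,0,0],"hand": 1},
    {"linear": [0,0,-0.25],"dr": [0,0,0],"hand": 1},
    {"linear": [0,0,-0.2],"dr": [0,0,0],"hand": 1},
    {"linear": [0,0,0],"dr": [0,0,0],"hand": 1}
  ]
}}

```text
t: 13.22
tcp_pos: [606.5, -89.3, 137.6]
ee_rot: [3.138, -0.007, 0.586]
ft_force: [-0.7, -0.1, -1.7]
gripper_width: 56.9
gripper_force: 44.6
```

```bash
python3 - <<'E'
from h import *
import pickle
info()
cs,ct=vision.get_calibration('scene'),vision.get_calibration('top')
im=vision.capture('scene');cv2.imwrite('pics/s3.png',im[:,:,::-1])
# plate: fit rim circle (r=120,z=20) to contours in both pictures
def cont(n,f,roi):
    h=cv2.cvtColor(cv2.imread(f),cv2.COLOR_BGR2HSV);m=cv2.inRange(h,(95,90,40),(120,255,255));k=np.zeros_like(m);k[roi[0]:roi[1],roi[2]:roi[3]]=m[roi[0]:roi[1],roi[2]:roi[3]]
    return cv2.convexHull(max(cv2.findContours(k,0,1)[0],key=cv2.contourArea)),k
A=[('top',ct,cont('top','pics/top0.png',(215,310,100,240))[0]),('scene',cs,cont('scene','pics/scene0.png',(265,360,100,275))[0])]
t=np.linspace(0,2*np.pi,72)
for use in (A[:1],A[1:],A):
  def res(q):
    r=[]
    for n,c,h in use:
        u=proj(n,np.c_[q[0]+120*np.cos(t),q[1]+120*np.sin(t),t*0+19],c)
        r+=[cv2.pointPolygonTest(h,(float(a),float(b)),True) for a,b in u]
    return np.array(r)
  s=least_squares(res,[423,280],diff_step=1e-3);print(s.x,np.abs(s.fun).mean(),s.fun.mean())
E
```

```text
iron [  1.4   1.5 137.6] phi 0.004 yerr [ 1.    -0.004  0.007] q [-0.17  0.44  1.62  0.    1.07  0.82] [-0.7 -0.1 -1.7] 56.93017708215416 13.225
[424.46568152 279.65800949] 0.8671395935949775 -0.8671395935949775
[422.1621532  280.71282597] 1.563734578021506 -1.563734578021506
[423.22067742 280.26064674] 1.1937905242029065 -1.1937905242029065
```

View pics/s3.png

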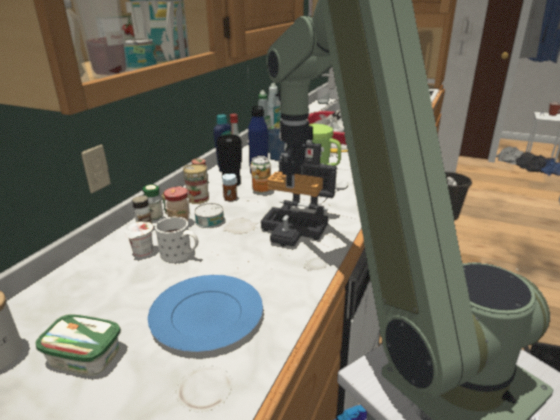

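Waffle is held level at (295,183), lid upright behind, plate free at (205,313). Carrying it over.

```bash
python3 - <<'E'
from h import *
a=cur();M=tool(0,0,0,0,p,-np.pi/2)[1];b=(np.array([423.5,280.,110]),M)
rows(a,b,11,1)
print(at_z('top',(200,180),90),at_z('top',(182,155),70))
E
```

```text
{"linear":[0.063, -0.495, 0.031],"dr":[0.0001, -0.0002, -0.0001],"hand":1},
{"linear":[0.064, -0.495, 0.031],"dr":[0.0001, -0.0002, -0.0001],"hand":1},
{"linear":[0.064, -0.495, 0.031],"dr":[0.0001, -0.0002, -0.0001],"hand":1},
{"linear":[0.064, -0.495, 0.031],"dr":[0.0001, -0.0002, -0.0001],"hand":1},
{"linear":[0.064, -0.495, 0.031],"dr":[0.0001, -0.0002, -0.0001],"hand":1},
{"linear":[0.064, -0.495, 0.032],"dr":[0.0001, -0.0002, -0.0001],"hand":1},
{"linear":[0.064, -0.495, 0.032],"dr":[0.0001, -0.0002, -0.0001],"hand":1},
{"linear":[0.065, -0.495, 0.032],"dr":[0.0001, -0.0002, -0.0001],"hand":1},
{"linear":[0.065, -0.495, 0.032],"dr":[0.0001, -0.0002, -0.0001],"hand":1},
{"linear":[0.065, -0.495, 0.032],"dr":[0.0001, -0.0002, -0.0001],"hand":1},
{"linear":[0.065, -0.495, 0.032],"dr":[0.0001, -0.0002, -0.0001],"hand":1}
[676.6464768 233.2133833  90.       ] [759.95824429 295.61315344  70.        ]
```

Call:
{"api": "move_arm", "payload": {
  "motion": [
    {"linear": [0.03,-0.25,0],"dr": [0,0,0],"hand": 1},
    {"linear": [0.064,-0.495,0.031],"dr": [0,0,0],"hand": 1},
    {"linear": [0.064,-0.495,0.031],"dr": [0,0,0],"hand": 1},
    {"linear": [0.064,-0.495,0.031],"dr": [0,0,0],"hand": 1},
    {"linear": [0.064,-0.495,0.031],"dr": [0,0,0],"hand": 1},
    {"linear": [0.064,-0.495,0.031],"dr": [0,0,0],"hand": 1},
    {"linear": [0.064,-0.495,0.031],"dr": [0,0,0],"hand": 1},
    {"linear": [0.064,-0.495,0.031],"dr": [0,0,0],"hand": 1},
    {"linear": [0.064,-0.495,0.031],"dr": [0,0,0],"hand": 1},
    {"linear": [0.064,-0.495,0.031],"dr": [0,0,0],"hand": 1},
    {"linear": [0.064,-0.495,0.031],"dr": [0,0,0],"hand": 1},
    {"linear": [0.034,-0.25,0.031],"dr": [0,0,0],"hand": 1}
  ]
}}

```text
t: 14.78
tcp_pos: [421.1, 282.3, 109.3]
ee_rot: [3.141, -0.002, 0.588]
ft_force: [0.2, -1.1, -0.4]
gripper_width: 56.7
gripper_force: 44.5
```

```bash
python3 - <<'E'
from h import *
info()
a=cur();M=tool(0,0,0,0,p,-np.pi/2)[1];b=(np.array([423.5,280.,33]),M);print(a[0]);rows(a,b,8,1)
E
```

```text
iron [-410.6   54.1  109.3] phi 0.0 yerr [ 1.    -0.001  0.002] q [ 0.57  0.33  1.9  -0.    0.92  1.55] [ 0.2 -1.1 -0.4] 56.67755679376595 14.775
[421.05108045 282.33901404 109.30674812]
{"linear":[0.001, 0.005, 0.127],"dr":[0.0, -0.0001, -0.0001],"hand":1},
{"linear":[0.001, 0.005, 0.127],"dr":[0.0, -0.0001, -0.0001],"hand":1},
{"linear":[0.001, 0.005, 0.127],"dr":[0.0, -0.0001, -0.0001],"hand":1},
{"linear":[0.001, 0.005, 0.127],"dr":[0.0, -0.0001, -0.0001],"hand":1},
{"linear":[0.001, 0.005, 0.127],"dr":[0.0, -0.0001, -0.0001],"hand":1},
{"linear":[0.001, 0.005, 0.127],"dr":[0.0, -0.0001, -0.0001],"hand":1},
{"linear":[0.001, 0.006, 0.127],"dr":[0.0, -0.0001, -0.0001],"hand":1},
{"linear":[0.001, 0.006, 0.127],"dr":[0.0, -0.0001, -0.0001],"hand":1}
```

Call:
{"api": "move_arm", "payload": {
  "motion": [
    {"linear": [0,0.005,0.127],"dr": [0,0,0],"hand": 1},
    {"linear": [0,0.005,0.127],"dr": [0,0,0],"hand": 1},
    {"linear": [0,0.005,0.127],"dr": [0,0,0],"hand": 1},
    {"linear": [0,0.005,0.127],"dr": [0,0,0],"hand": 1},
    {"linear": [0,0.005,0.127],"dr": [0,0,0],"hand": 1},
    {"linear": [0,0.005,0.127],"dr": [0,0,0],"hand": 1},
    {"linear": [0,0.005,0.127],"dr": [0,0,0],"hand": 1},
    {"linear": [0,0.005,0.1],"dr": [0,0,0],"hand": 1},
    {"linear": [0,0,0.02],"dr": [0,0,0],"hand": 1},
    {"linear": [0,0,0.02],"dr": [0,0,0],"hand": 1},
    {"linear": [0,0,0.02],"dr": [0,0,0],"hand": 1},
    {"linear": [0,0,0],"dr": [0,0,0],"hand": 1}
  ]
}}

```text
t: 16.27
tcp_pos: [425.2, 278.7, 31.5]
ee_rot: [3.141, -0.004, 0.586]
ft_force: [1.1, 0.1, -1.1]
gripper_width: 56.7
gripper_force: 44.5
```

Call:
{"api": "move_arm", "payload": {
  "motion": [
    {"linear": [0,0,0.027],"dr": [0,0,0],"hand": 1},
    {"linear": [0,0,0.027],"dr": [0,0,0],"hand": 1},
    {"linear": [0,0,0.027],"dr": [0,0,0],"hand": 1},
    {"linear": [0,0,0],"dr": [0,0,0],"hand": 1}
  ]
}}

```text
t: 16.77
tcp_pos: [425.1, 278.6, 25.1]
ee_rot: [3.141, -0.004, 0.586]
ft_force: [0.1, -0.5, -2.8]
gripper_width: 56.9
gripper_force: 44.5
```

Call:
{"api": "move_arm", "payload": {
  "motion": [
    {"linear": [0,0,0.02],"dr": [0,0,0],"hand": 1},
    {"linear": [0,0,0],"dr": [0,0,0],"hand": 1}
  ]
}}

```text
t: 17.02
tcp_pos: [425.2, 278.6, 23.7]
ee_rot: [3.141, -0.004, 0.586]
ft_force: [0.2, 0.5, -1.4]
gripper_width: 57.0
gripper_force: 44.5
```

Call:
{"api": "move_arm", "payload": {
  "motion": [
    {"linear": [0,0,0.02],"dr": [0,0,0],"hand": 1},
    {"linear": [0,0,0],"dr": [0,0,0],"hand": 1}
  ]
}}

```text
t: 17.27
tcp_pos: [425.3, 278.8, 22.9]
ee_rot: [3.141, -0.005, 0.586]
ft_force: [-1.2, -0.7, 3.9]
gripper_width: 57.3
gripper_force: 45.2
```

Call:
{"api": "move_arm", "payload": {
  "motion": [
    {"linear": [0,0,0.02],"dr": [0,0,0],"hand": 1},
    {"linear": [0,0,0],"dr": [0,0,0],"hand": 1}
  ]
}}

```text
t: 17.52
tcp_pos: [425.4, 278.8, 22.5]
ee_rot: [3.141, -0.005, 0.586]
ft_force: [-2.3, -2.0, 14.7]
gripper_width: 57.3
gripper_force: 46.3
```

Call:
{"api": "move_arm", "payload": {
  "motion": [
    {"linear": [0,0,-0.013],"dr": [0,0,0],"hand": 1},
    {"linear": [0,0,0],"dr": [0,0,0],"hand": 0.25},
    {"linear": [0,0,0],"dr": [0,0,0],"hand": 0.1},
    {"linear": [0,0,0],"dr": [0,0,0],"hand": 0.1},
    {"linear": [0,0,-0.1],"dr": [0,0,0],"hand": 0.1},
    {"linear": [0,0,-0.3],"dr": [0,0,0],"hand": 0.1},
    {"linear": [0,0,-0.6],"dr": [0,0,0],"hand": 0.1},
    {"linear": [0,0,-0.7],"dr": [0,0,0],"hand": 0},
    {"linear": [0,0,-0.5],"dr": [0,0,0],"hand": 0},
    {"linear": [0,0,0],"dr": [0,0,0],"hand": 0}
  ]
}}

```text
t: 18.77
tcp_pos: [426.2, 279.4, 190.4]
ee_rot: [3.141, -0.012, 0.586]
ft_force: [0.5, -0.4, -0.0]
gripper_width: 85.6
gripper_force: 0.0
```

```bash
python3 - <<'E'
from h import *
info()
im=vision.capture('wrist');c=vision.get_calibration('wrist')
cv2.imwrite('pics/w5.png',im[:,:,::-1])
h=cv2.cvtColor(im,cv2.COLOR_RGB2HSV);P=cur()[0]
for lo,hi,z in (((95,90,40),(120,255,255),19),((10,120,80),(25,255,255),38)):
    m=cv2.inRange(h,lo,hi);k=max(cv2.findContours(m,0,1)[0],key=cv2.contourArea);r=cv2.minAreaRect(k);print(r,cv2.contourArea(k),at_z('wrist',r[0],z,c))
E
```

```text
iron [-405.3   56.7  190.4] phi 0.001 yerr [ 1.    -0.004  0.012] q [ 0.56  0.24  1.78 -0.    1.1   1.54] [ 0.5 -0.4 -0. ] 85.5885474081542 18.775
((270.0, 177.0), (256.0, 252.0), 0.0) 50456.5 [433.11744556 287.23882452  19.        ]
((272.5, 192.0), (156.0, 67.0), 90.0) 9747.5 [426.39220688 279.93449691  38.        ]
```

View pics/w5.png

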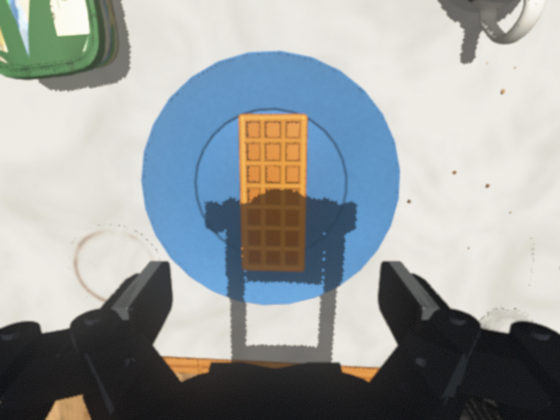

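Waffle (272,192) lies flat within the plate (centre about (271,181)), roughly 9 mm off the middle. Now back to the handle.

```bash
python3 - <<'E'
from h import *
a=cur();m=tool(-40,-1,330,0,p)
rows(a,m,12,0)
E
```

```text
{"linear":[-0.06, 0.406, -0.158],"dr":[0.0002, -0.0001, -0.0418],"hand":0},
{"linear":[-0.113, 0.395, -0.158],"dr":[0.0002, -0.0001, -0.0418],"hand":0},
{"linear":[-0.163, 0.377, -0.158],"dr":[0.0002, -0.0001, -0.0418],"hand":0},
{"linear":[-0.211, 0.352, -0.158],"dr":[0.0002, -0.0001, -0.0418],"hand":0},
{"linear":[-0.256, 0.321, -0.158],"dr":[0.0002, -0.0001, -0.0418],"hand":0},
{"linear":[-0.296, 0.285, -0.158],"dr":[0.0002, -0.0001, -0.0418],"hand":0},
{"linear":[-0.33, 0.244, -0.158],"dr":[0.0002, -0.0001, -0.0418],"hand":0},
{"linear":[-0.359, 0.198, -0.158],"dr":[0.0002, -0.0001, -0.0418],"hand":0},
{"linear":[-0.382, 0.149, -0.158],"dr":[0.0002, -0.0001, -0.0418],"hand":0},
{"linear":[-0.399, 0.098, -0.158],"dr":[0.0002, -0.0001, -0.0418],"hand":0},
{"linear":[-0.408, 0.045, -0.158],"dr":[0.0002, -0.0001, -0.0418],"hand":0},
{"linear":[-0.411, -0.009, -0.158],"dr":[0.0002, -0.0001, -0.0418],"hand":0}
```

Call:
{"api": "move_arm", "payload": {
  "motion": [
    {"linear": [-0.06,0.406,-0.158],"dr": [0,0,-0.0418],"hand": 0},
    {"linear": [-0.113,0.395,-0.158],"dr": [0,0,-0.0418],"hand": 0},
    {"linear": [-0.163,0.377,-0.158],"dr": [0,0,-0.0418],"hand": 0},
    {"linear": [-0.211,0.352,-0.158],"dr": [0,0,-0.0418],"hand": 0},
    {"linear": [-0.256,0.321,-0.158],"dr": [0,0,-0.0418],"hand": 0},
    {"linear": [-0.296,0.285,-0.158],"dr": [0,0,-0.0418],"hand": 0},
    {"linear": [-0.33,0.244,-0.158],"dr": [0,0,-0.0418],"hand": 0},
    {"linear": [-0.359,0.198,-0.158],"dr": [0,0,-0.0418],"hand": 0},
    {"linear": [-0.382,0.149,-0.158],"dr": [0,0,-0.0418],"hand": 0},
    {"linear": [-0.399,0.098,-0.158],"dr": [0,0,-0.0418],"hand": 0},
    {"linear": [-0.408,0.045,-0.158],"dr": [0,0,-0.0418],"hand": 0},
    {"linear": [-0.411,-0.009,-0.158],"dr": [0,0,-0.0418],"hand": 0}
  ]
}}

```text
t: 20.32
tcp_pos: [580.9, -57.3, 327.3]
ee_rot: [3.14, -0.002, 2.166]
ft_force: [0.4, -0.2, 0.2]
gripper_width: 85.3
gripper_force: 0.0
```

```bash
python3 - <<'E'
from h import *
info()
rows(cur(),tool(123,-2.5,333,-.82,p),10,0)
E
```

```text
iron [-39.5  -2.  327.3] phi -0.002 yerr [-0.006  1.     0.001] q [-0.12  0.29  1.37  0.    1.48 -0.71] [ 0.4 -0.2  0.2] 85.32281139962781 20.325
{"linear":[-0.217, -0.002, -0.008],"dr":[-0.0, 0.026, 0.0002],"hand":0},
{"linear":[-0.215, -0.002, -0.026],"dr":[-0.0, 0.026, 0.0002],"hand":0},
{"linear":[-0.212, -0.002, -0.043],"dr":[-0.0, 0.026, 0.0002],"hand":0},
{"linear":[-0.208, -0.002, -0.06],"dr":[-0.0, 0.026, 0.0002],"hand":0},
{"linear":[-0.203, -0.001, -0.077],"dr":[-0.0, 0.026, 0.0002],"hand":0},
{"linear":[-0.196, -0.001, -0.094],"dr":[-0.0, 0.026, 0.0002],"hand":0},
{"linear":[-0.187, -0.001, -0.109],"dr":[-0.0, 0.026, 0.0002],"hand":0},
{"linear":[-0.178, -0.001, -0.124],"dr":[-0.0, 0.026, 0.0002],"hand":0},
{"linear":[-0.167, -0.001, -0.138],"dr":[-0.0, 0.026, 0.0002],"hand":0},
{"linear":[-0.155, -0.001, -0.151],"dr":[-0.0, 0.026, 0.0002],"hand":0}
```

Call:
{"api": "move_arm", "payload": {
  "motion": [
    {"linear": [-0.217,-0.002,-0.008],"dr": [0,0.026,0],"hand": 0},
    {"linear": [-0.215,-0.002,-0.026],"dr": [0,0.026,0],"hand": 0},
    {"linear": [-0.212,-0.002,-0.043],"dr": [0,0.026,0],"hand": 0},
    {"linear": [-0.208,-0.002,-0.06],"dr": [0,0.026,0],"hand": 0},
    {"linear": [-0.203,-0.001,-0.077],"dr": [0,0.026,0],"hand": 0},
    {"linear": [-0.196,-0.001,-0.094],"dr": [0,0.026,0],"hand": 0},
    {"linear": [-0.187,-0.001,-0.109],"dr": [0,0.026,0],"hand": 0},
    {"linear": [-0.178,-0.001,-0.124],"dr": [0,0.026,0],"hand": 0},
    {"linear": [-0.167,-0.001,-0.138],"dr": [0,0.026,0],"hand": 0},
    {"linear": [-0.155,-0.001,-0.151],"dr": [0,0.026,0],"hand": 0}
  ]
}}

```text
t: 21.58
tcp_pos: [671.0, -192.4, 333.2]
ee_rot: [3.138, -0.822, 2.164]
ft_force: [0.5, -0.5, 0.3]
gripper_width: 85.5
gripper_force: 0.0
```

```bash
python3 - <<'E'
from h import *
info()
m=tool(119,-2.5,285,-.825,p);rows(cur(),m,2,0);rows(m,tool(110.6,-2.3,230.6,-.825,p),4,0)
E
```

```text
iron [122.9  -2.3 333.2] phi -0.822 yerr [-0.002  1.     0.001] q [-0.46  0.93  0.44  0.59  2.43 -0.74] [ 0.5 -0.5  0.3] 85.53299740654312 21.575
{"linear":[-0.217, -0.002, 0.238],"dr":[0.0001, 0.0005, 0.0004],"hand":0},
{"linear":[-0.218, -0.002, 0.237],"dr":[0.0001, 0.0005, 0.0004],"hand":0}
{"linear":[-0.114, 0.001, 0.144],"dr":[0.0, 0.0, 0.0],"hand":0},
{"linear":[-0.114, 0.001, 0.144],"dr":[0.0, 0.0, 0.0],"hand":0},
{"linear":[-0.114, 0.001, 0.144],"dr":[0.0, 0.0, 0.0],"hand":0},
{"linear":[-0.114, 0.001, 0.144],"dr":[0.0, 0.0, 0.0],"hand":0}
```

Call:
{"api": "move_arm", "payload": {
  "motion": [
    {"linear": [-0.217,-0.002,0.238],"dr": [0,0,0],"hand": 0},
    {"linear": [-0.218,-0.002,0.237],"dr": [0,0,0],"hand": 0},
    {"linear": [-0.114,0,0.144],"dr": [0,0,0],"hand": 0},
    {"linear": [-0.114,0,0.144],"dr": [0,0,0],"hand": 0},
    {"linear": [-0.114,0,0.144],"dr": [0,0,0],"hand": 0},
    {"linear": [-0.114,0,0.144],"dr": [0,0,0],"hand": 0},
    {"linear": [0,0,0],"dr": [0,0,0],"hand": 0.6},
    {"linear": [0,0,0],"dr": [0,0,0],"hand": 1},
    {"linear": [0,0,0],"dr": [0,0,0],"hand": 1},
    {"linear": [0,0,0],"dr": [0,0,0],"hand": 1},
    {"linear": [0,0,0],"dr": [0,0,0],"hand": 1}
  ],
  "newtons": 50
}}

```text
t: 22.95
tcp_pos: [664.2, -182.4, 233.1]
ee_rot: [3.136, -0.815, 2.166]
ft_force: [1.0, -2.1, 3.4]
gripper_width: 23.3
gripper_force: 50.5
```

```bash
python3 - <<'E'
from h import *
info()
E
```

```text
iron [110.8  -2.4 233.1] phi -0.815 yerr [-0.004  1.     0.002] q [-0.46  0.9   0.75  0.46  2.18 -0.92] [ 1.  -2.1  3.4] 23.344485356450733 22.95
```

Call:
{"api": "move_arm", "payload": {
  "motion": [
    {"linear": [0.16,0,0.143],"dr": [0,-0.0255,0],"hand": 1},
    {"linear": [0.16,0,0.143],"dr": [0,-0.0255,0],"hand": 1},
    {"linear": [0.16,0,0.143],"dr": [0,-0.0255,0],"hand": 1},
    {"linear": [0.16,0,0.143],"dr": [0,-0.0255,0],"hand": 1},
    {"linear": [0.16,0,0.143],"dr": [0,-0.0255,0],"hand": 1},
    {"linear": [0.16,0,0.143],"dr": [0,-0.0255,0],"hand": 1},
    {"linear": [0.16,0,0.143],"dr": [0,-0.0255,0],"hand": 1},
    {"linear": [0.16,0,0.143],"dr": [0,-0.0255,0],"hand": 1},
    {"linear": [0.16,0,0.143],"dr": [0,-0.0255,0],"hand": 1}
  ]
}}

```text
t: 24.08
tcp_pos: [587.5, -66.5, 204.0]
ee_rot: [3.134, -0.091, 2.163]
ft_force: [-2.6, 3.2, 16.3]
gripper_width: 23.3
gripper_force: 52.7
```

```bash
python3 - <<'E'
from h import *
info()
E
```

```text
iron [-28.2  -1.6 204. ] phi -0.091 yerr [-0.003  1.     0.008] q [-0.17  0.39  1.53  0.07  1.28 -0.79] [-2.6  3.2 16.3] 23.287867076184376 24.075
```

Call:
{"api": "move_arm", "payload": {
  "motion": [
    {"linear": [0.16,0,0.143],"dr": [0,-0.0255,0],"hand": 1},
    {"linear": [0.16,0,0.143],"dr": [0,-0.0255,0],"hand": 1},
    {"linear": [0.16,0,0.143],"dr": [0,-0.0255,0],"hand": 1},
    {"linear": [0.16,0,0.143],"dr": [0,-0.0255,0],"hand": 1},
    {"linear": [0.16,0,0.143],"dr": [0,-0.0255,0],"hand": 1},
    {"linear": [0.16,0,0.143],"dr": [0,-0.0255,0],"hand": 1},
    {"linear": [0.16,0,0.143],"dr": [0,-0.0255,0],"hand": 1},
    {"linear": [0.16,0,0.143],"dr": [0,-0.0255,0],"hand": 1}
  ]
}}

```text
t: 25.08
tcp_pos: [542.8, 1.3, 100.1]
ee_rot: [3.129, 0.542, 2.154]
ft_force: [-16.9, 18.3, 13.2]
gripper_width: 23.0
gripper_force: 52.8
```

```bash
python3 - <<'E'
from h import *
info()
E
```

```text
iron [-109.4   -1.1  100.1] phi 0.543 yerr [0.006 1.    0.009] q [ 0.27  0.35  2.04 -0.82  0.73  0.3 ] [-16.9  18.3  13.2] 22.98837843289554 25.075
```

Call:
{"api": "move_arm", "payload": {
  "motion": [
    {"linear": [0.172,0,0.135],"dr": [0,-0.0255,0],"hand": 1},
    {"linear": [0.172,0,0.135],"dr": [0,-0.0255,0],"hand": 1},
    {"linear": [0.086,0,0.068],"dr": [0,-0.0127,0],"hand": 1},
    {"linear": [0,0,0],"dr": [0,0,0],"hand": 1}
  ]
}}

```text
t: 25.58
tcp_pos: [537.4, 9.2, 58.5]
ee_rot: [3.136, 0.742, 2.16]
ft_force: [-5.1, 9.4, -1.5]
gripper_width: 23.1
gripper_force: 51.5
```

```bash
python3 - <<'E'
from h import *
info()
E
```

```text
iron [-118.9   -1.1   58.5] phi 0.742 yerr [0.001 1.    0.005] q [ 0.4   0.47  2.15 -1.21  0.79  0.81] [-5.1  9.4 -1.5] 23.08985065029701 25.575
```

Call:
{"api": "move_arm", "payload": {
  "motion": [
    {"linear": [0.066,0,0.054],"dr": [0,-0.0102,0],"hand": 1},
    {"linear": [0.066,0,0.054],"dr": [0,-0.0102,0],"hand": 1},
    {"linear": [0,0,0],"dr": [0,0,0],"hand": 1}
  ]
}}

```text
t: 25.95
tcp_pos: [536.9, 10.1, 45.9]
ee_rot: [3.135, 0.806, 2.159]
ft_force: [-3.5, 7.2, -2.6]
gripper_width: 23.3
gripper_force: 51.3
```

```bash
python3 - <<'E'
from h import *
info()
E
```

```text
iron [-120.    -1.1   45.9] phi 0.806 yerr [0.001 1.    0.005] q [ 0.43  0.52  2.17 -1.31  0.83  0.96] [-3.5  7.2 -2.6] 23.277184187849187 25.95
```

Call:
{"api": "move_arm", "payload": {
  "motion": [
    {"linear": [0.038,0,0.037],"dr": [0,0.006,0],"hand": 1},
    {"linear": [0.038,0,0.037],"dr": [0,0.006,0],"hand": 1},
    {"linear": [0,0,0],"dr": [0,0,0],"hand": 1}
  ]
}}

```text
t: 26.32
tcp_pos: [536.5, 10.6, 38.2]
ee_rot: [3.132, 0.766, 2.156]
ft_force: [-8.7, 13.2, 1.6]
gripper_width: 23.3
gripper_force: 51.2
```

```bash
python3 - <<'E'
from h import *
info()
E
```

```text
iron [-120.6   -1.1   38.2] phi 0.766 yerr [0.003 1.    0.006] q [ 0.41  0.52  2.17 -1.28  0.79  0.93] [-8.7 13.2  1.6] 23.302002263176753 26.325
```

Call:
{"api": "move_arm", "payload": {
  "motion": [
    {"linear": [0.03,0,0.029],"dr": [0,0.005,0],"hand": 1},
    {"linear": [0.03,0,0.029],"dr": [0,0.005,0],"hand": 1},
    {"linear": [0,0,0],"dr": [0,0,0],"hand": 1}
  ]
}}

```text
t: 26.7
tcp_pos: [536.5, 10.6, 35.3]
ee_rot: [3.13, 0.74, 2.154]
ft_force: [-20.4, 21.8, 26.1]
gripper_width: 23.5
gripper_force: 54.9
```

```bash
python3 - <<'E'
from h import *
info()
im=vision.capture('scene');a=im[170:260,235:345]
im2=vision.capture('wrist')
o=np.zeros((420,800,3),np.uint8);o[:216,:264]=cv2.resize(a,(264,216),interpolation=cv2.INTER_CUBIC);o[:400,267:]=cv2.resize(im2,(533,400))
cv2.imwrite('pics/s4.png',o[:,:,::-1])
E
```

```text
iron [-120.7   -1.1   35.3] phi 0.74 yerr [0.005 1.    0.007] q [ 0.4   0.52  2.16 -1.26  0.77  0.9 ] [-20.4  21.8  26.1] 23.536108817538793 26.7
```

View pics/s4.png

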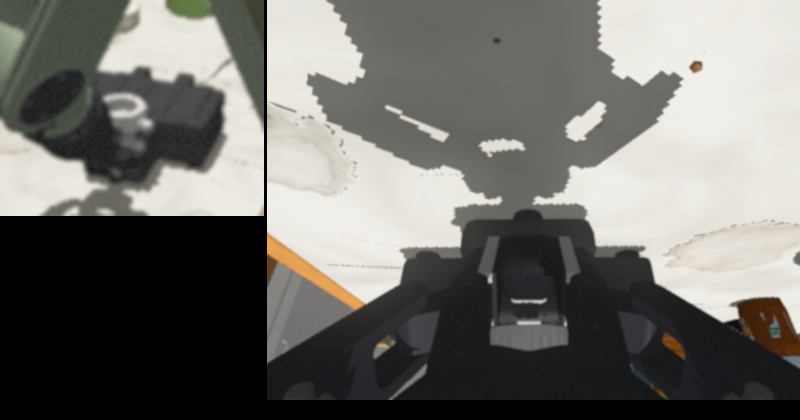

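The lid lies flat on the lower half with no gap, and 26 N of resistance says it is shut. One more press, then let go.

Call:
{"api": "move_arm", "payload": {
  "motion": [
    {"linear": [0.025,0,0.01],"dr": [0,0,0],"hand": 1},
    {"linear": [0.02,0,0.015],"dr": [0,0,0],"hand": 1},
    {"linear": [0,0,0],"dr": [0,0,0],"hand": 1}
  ]
}}

```text
t: 27.18
tcp_pos: [536.6, 10.6, 35.2]
ee_rot: [3.128, 0.748, 2.152]
ft_force: [-27.7, 25.6, 48.3]
gripper_width: 23.3
gripper_force: 57.6
```

```bash
python3 - <<'E'
from h import *
info()
E
```

```text
iron [-120.5   -1.    35.2] phi 0.748 yerr [0.007 1.    0.007] q [ 0.4   0.52  2.16 -1.27  0.77  0.92] [-27.7  25.6  48.3] 23.252526207367627 27.175
```

Call:
{"api": "move_arm", "payload": {
  "motion": [
    {"linear": [-0.03,0,-0.02],"dr": [0,0,0],"hand": 1},
    {"linear": [0,0,0],"dr": [0,0,0],"hand": 0.4},
    {"linear": [0,0,0],"dr": [0,0,0],"hand": 0},
    {"linear": [0,0,0],"dr": [0,0,0],"hand": 0},
    {"linear": [0,0,-0.2],"dr": [0,0,0],"hand": 0},
    {"linear": [0,0,-0.5],"dr": [0,0,0],"hand": 0},
    {"linear": [0,0,-0.5],"dr": [0,0,0],"hand": 0}
  ]
}}

```text
t: 28.05
tcp_pos: [502.4, 59.1, 98.5]
ee_rot: [3.139, 0.74, 2.159]
ft_force: [0.6, -0.1, 0.7]
gripper_width: 85.3
gripper_force: 0.0
```

```bash
python3 - <<'E'
from h import *
info()
a=cur();m=tool(-110,0,240,0,p);rows(a,m,10,0);print();rows(m,tool(-72,0,200,0,p,1.3),10,0)
E
```

```text
iron [-179.8   -2.4   98.5] phi 0.74 yerr [0.001 1.    0.002] q [ 0.53  0.39  2.12 -1.04  0.9   0.73] [ 0.6 -0.1  0.7] 85.26492864172718 28.05
{"linear":[-0.196, 0.004, -0.076],"dr":[0.0001, 0.0236, -0.0],"hand":0},
{"linear":[-0.19, 0.004, -0.091],"dr":[0.0001, 0.0236, -0.0],"hand":0},
{"linear":[-0.183, 0.004, -0.105],"dr":[0.0001, 0.0236, -0.0],"hand":0},
{"linear":[-0.174, 0.004, -0.118],"dr":[0.0001, 0.0236, -0.0],"hand":0},
{"linear":[-0.165, 0.004, -0.13],"dr":[0.0001, 0.0236, -0.0],"hand":0},
{"linear":[-0.155, 0.003, -0.142],"dr":[0.0001, 0.0236, -0.0],"hand":0},
{"linear":[-0.144, 0.003, -0.153],"dr":[0.0001, 0.0236, -0.0],"hand":0},
{"linear":[-0.132, 0.003, -0.163],"dr":[0.0001, 0.0236, -0.0],"hand":0},
{"linear":[-0.12, 0.003, -0.173],"dr":[0.0001, 0.0236, -0.0],"hand":0},
{"linear":[-0.107, 0.003, -0.181],"dr":[0.0001, 0.0236, -0.0],"hand":0}

{"linear":[-0.051, -0.0, 0.053],"dr":[0.0, 0.0, -0.0414],"hand":0},
{"linear":[-0.05, -0.007, 0.053],"dr":[0.0, 0.0, -0.0414],"hand":0},
{"linear":[-0.049, -0.013, 0.053],"dr":[0.0, 0.0, -0.0414],"hand":0},
{"linear":[-0.047, -0.019, 0.053],"dr":[0.0, 0.0, -0.0414],"hand":0},
{"linear":[-0.044, -0.025, 0.053],"dr":[0.0, 0.0, -0.0414],"hand":0},
{"linear":[-0.04, -0.031, 0.053],"dr":[0.0, 0.0, -0.0414],"hand":0},
{"linear":[-0.036, -0.036, 0.053],"dr":[0.0, 0.0, -0.0414],"hand":0},
{"linear":[-0.031, -0.04, 0.053],"dr":[0.0, 0.0, -0.0414],"hand":0},
{"linear":[-0.026, -0.044, 0.053],"dr":[0.0, 0.0, -0.0414],"hand":0},
{"linear":[-0.02, -0.047, 0.053],"dr":[0.0, 0.0, -0.0414],"hand":0}
```

Call:
{"api": "move_arm", "payload": {
  "motion": [
    {"linear": [-0.196,0.004,-0.076],"dr": [0,0.0236,0],"hand": 0},
    {"linear": [-0.19,0.004,-0.091],"dr": [0,0.0236,0],"hand": 0},
    {"linear": [-0.183,0.004,-0.105],"dr": [0,0.0236,0],"hand": 0},
    {"linear": [-0.174,0.004,-0.118],"dr": [0,0.0236,0],"hand": 0},
    {"linear": [-0.165,0.004,-0.13],"dr": [0,0.0236,0],"hand": 0},
    {"linear": [-0.155,0.003,-0.142],"dr": [0,0.0236,0],"hand": 0},
    {"linear": [-0.144,0.003,-0.153],"dr": [0,0.0236,0],"hand": 0},
    {"linear": [-0.132,0.003,-0.163],"dr": [0,0.0236,0],"hand": 0},
    {"linear": [-0.12,0.003,-0.173],"dr": [0,0.0236,0],"hand": 0},
    {"linear": [-0.107,0.003,-0.181],"dr": [0,0.0236,0],"hand": 0}
  ]
}}

```text
t: 29.3
tcp_pos: [543.6, 1.6, 239.9]
ee_rot: [3.138, -0.004, 2.161]
ft_force: [-0.0, -0.1, -1.0]
gripper_width: 86.1
gripper_force: 0.0
```

Call:
{"api": "move_arm", "payload": {
  "motion": [
    {"linear": [-0.051,0,0.053],"dr": [0,0,-0.0414],"hand": 0},
    {"linear": [-0.05,-0.007,0.053],"dr": [0,0,-0.0414],"hand": 0},
    {"linear": [-0.049,-0.013,0.053],"dr": [0,0,-0.0414],"hand": 0},
    {"linear": [-0.047,-0.019,0.053],"dr": [0,0,-0.0414],"hand": 0},
    {"linear": [-0.044,-0.025,0.053],"dr": [0,0,-0.0414],"hand": 0},
    {"linear": [-0.04,-0.031,0.053],"dr": [0,0,-0.0414],"hand": 0},
    {"linear": [-0.036,-0.036,0.053],"dr": [0,0,-0.0414],"hand": 0},
    {"linear": [-0.031,-0.04,0.053],"dr": [0,0,-0.0414],"hand": 0},
    {"linear": [-0.026,-0.044,0.053],"dr": [0,0,-0.0414],"hand": 0},
    {"linear": [-0.02,-0.047,0.053],"dr": [0,0,-0.0414],"hand": 0},
    {"linear": [0,0,0],"dr": [0,0,0],"hand": 0}
  ]
}}

```text
t: 30.68
tcp_pos: [564.6, -29.7, 199.2]
ee_rot: [3.139, 0.002, -2.823]
ft_force: [-0.7, 0.3, 0.8]
gripper_width: 85.3
gripper_force: 0.0
```

```bash
python3 - <<'E'
from h import *
import pickle
info()
c=vision.get_calibration('wrist');im=vision.capture('wrist')
pickle.dump((c,im),open('w6.pkl','wb'))
t=np.linspace(0,6.28,40);d=im.copy()
for th,col in((0,(255,0,0)),(.05,(0,255,0))):
    for q in(np.c_[-72+27.5*np.cos(t),27.5*np.sin(t),t*0+86],np.array([(-48,-88,62),(48,-88,62),(48,88,62),(-48,88,62)]),np.array([(-153,-12,56),(-153,12,56),(-111,12,56)])):
        cv2.polylines(d,[proj('wrist',iron(lid(q,th),*p),c).round().astype(int)],False,col,1)
cv2.imwrite('pics/w6.png',cv2.resize(d[:,:,::-1],(800,600),interpolation=cv2.INTER_CUBIC))
E
```

```text
iron [-71.4  -0.2 199.2] phi -0.002 yerr [-0.963  0.268  0.002] q [-0.07  0.33  1.64  0.    1.18 -1.97] [-0.7  0.3  0.8] 85.32415243118388 30.675
```

View pics/w6.png

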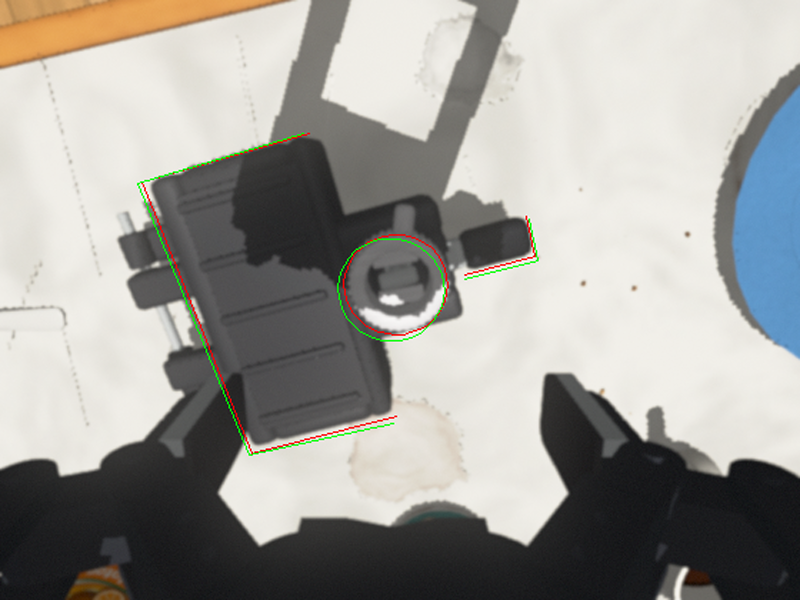

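The outline for a shut lid (red) sits on the picture; the collar centre (395,283) matches, and the tab points up at (403,215), clear of the fingers. Descend and grip the collar.

```bash
python3 - <<'E'
from h import *
a=cur();b=tool(-72,-.5,95,0,p,1.3);rows(a,b,4,.1);rows(b,tool(-72,-.5,63,0,p,1.3),4,.1)
E
```

```text
{"linear":[0.003, 0.0, 0.348],"dr":[0.0002, 0.0002, -0.0001],"hand":0.1},
{"linear":[0.003, 0.0, 0.348],"dr":[0.0002, 0.0002, -0.0001],"hand":0.1},
{"linear":[0.002, 0.001, 0.348],"dr":[0.0002, 0.0002, -0.0001],"hand":0.1},
{"linear":[0.002, 0.001, 0.348],"dr":[0.0002, 0.0002, -0.0001],"hand":0.1}
{"linear":[0.0, 0.0, 0.107],"dr":[0.0, 0.0, 0.0],"hand":0.1},
{"linear":[0.0, 0.0, 0.107],"dr":[0.0, 0.0, 0.0],"hand":0.1},
{"linear":[0.0, 0.0, 0.107],"dr":[0.0, 0.0, 0.0],"hand":0.1},
{"linear":[0.0, 0.0, 0.107],"dr":[0.0, 0.0, 0.0],"hand":0.1}
```

Call:
{"api": "move_arm", "payload": {
  "motion": [
    {"linear": [0.003,0,0.348],"dr": [0,0,0],"hand": 0.1},
    {"linear": [0.003,0,0.348],"dr": [0,0,0],"hand": 0.1},
    {"linear": [0.002,0,0.348],"dr": [0,0,0],"hand": 0.1},
    {"linear": [0.002,0,0.348],"dr": [0,0,0],"hand": 0.1},
    {"linear": [0,0,0.107],"dr": [0,0,0],"hand": 0.1},
    {"linear": [0,0,0.107],"dr": [0,0,0],"hand": 0.1},
    {"linear": [0,0,0.107],"dr": [0,0,0],"hand": 0.1},
    {"linear": [0,0,0.107],"dr": [0,0,0],"hand": 0.1},
    {"linear": [0,0,0],"dr": [0,0,0],"hand": 0.1}
  ]
}}

```text
t: 31.85
tcp_pos: [564.3, -29.1, 63.2]
ee_rot: [3.139, 0.003, -2.821]
ft_force: [-0.5, 0.0, -0.4]
gripper_width: 76.6
gripper_force: 0.0
```

Call:
{"api": "move_arm", "payload": {
  "motion": [
    {"linear": [0,0,0],"dr": [0,0,0],"hand": 0.3},
    {"linear": [0,0,0],"dr": [0,0,0],"hand": 0.5},
    {"linear": [0,0,0],"dr": [0,0,0],"hand": 1},
    {"linear": [0,0,0],"dr": [0,0,0],"hand": 1},
    {"linear": [0,0,0],"dr": [0,0,0],"hand": 1}
  ],
  "newtons": 70
}}

```text
t: 32.48
tcp_pos: [564.1, -26.6, 65.2]
ee_rot: [3.135, 0.004, -2.823]
ft_force: [-2.9, 8.6, 10.2]
gripper_width: 50.8
gripper_force: 71.3
```

```bash
python3 - <<'E'
from h import *
info();s=telemetry.read_state();print(s['torque'],s['gripper_force'])
E
```

```text
iron [-74.4   1.1  65.2] phi -0.005 yerr [-0.963  0.268  0.006] q [-0.07  0.46  1.81  0.01  0.87 -1.97] [-2.9  8.6 10.2] 50.77731190389504 32.475
[ 1.68298999  0.72090146 -0.08131974] 71.30585342645645
```

Call:
{"api": "move_arm", "payload": {
  "motion": [
    {"linear": [0,0.032,-0.02],"dr": [0,0,0],"hand": 1},
    {"linear": [0,0,0],"dr": [0,0,0.03],"hand": 1},
    {"linear": [0,0,0],"dr": [0,0,0.04],"hand": 1},
    {"linear": [0,0,0],"dr": [0,0,0.04],"hand": 1},
    {"linear": [0,0,0],"dr": [0,0,0.04],"hand": 1}
  ]
}}

```text
t: 33.1
tcp_pos: [564.2, -27.6, 65.4]
ee_rot: [3.139, 0.003, 2.988]
ft_force: [-0.2, -3.1, -0.0]
gripper_width: 50.5
gripper_force: 74.6
```

```bash
python3 - <<'E'
from h import *
info();s=telemetry.read_state();print(s['torque'],s['gripper_force'])
E
```

```text
iron [-73.4   0.7  65.4] phi 0.001 yerr [-0.736  0.677  0.004] q [-0.07  0.46  1.81  0.    0.87 -1.49] [-0.2 -3.1 -0. ] 50.47753363893442 33.1
[-0.03292198 -0.05926595  0.05547342] 74.63518984615803
```

Call:
{"api": "move_arm", "payload": {
  "motion": [
    {"linear": [0,0,0],"dr": [0,0,0.04],"hand": 1},
    {"linear": [0,0,0],"dr": [0,0,0.04],"hand": 1},
    {"linear": [0,0,0],"dr": [0,0,0.04],"hand": 1},
    {"linear": [0,0,0],"dr": [0,0,0.04],"hand": 1},
    {"linear": [0,0,0],"dr": [0,0,0.04],"hand": 1},
    {"linear": [0,0,0],"dr": [0,0,0.04],"hand": 1},
    {"linear": [0,0,0],"dr": [0,0,0.02],"hand": 1},
    {"linear": [0,0,0],"dr": [0,0,0],"hand": 1}
  ]
}}

```text
t: 34.1
tcp_pos: [563.3, -29.4, 65.4]
ee_rot: [-3.141, 0.004, 2.187]
ft_force: [-3.8, -6.2, 1.2]
gripper_width: 51.0
gripper_force: 77.7
```

```bash
python3 - <<'E'
from h import *
info();s=telemetry.read_state();print(s['torque'],s['gripper_force'])
E
```

```text
iron [-72.4  -1.1  65.4] phi 0.004 yerr [-0.026  1.    -0.001] q [-0.07  0.46  1.81 -0.01  0.87 -0.68] [-3.8 -6.2  1.2] 51.001576363482606 34.1
[-0.75458919  0.04131957  2.85220832] 77.68948417156935
```

Call:
{"api": "move_arm", "payload": {
  "motion": [
    {"linear": [0,0,0],"dr": [0,0,0.01],"hand": 1},
    {"linear": [0,0,0],"dr": [0,0,0],"hand": 1},
    {"linear": [0,0,0],"dr": [0,0,-0.01],"hand": 1},
    {"linear": [0,0,0],"dr": [0,0,0],"hand": 0.3},
    {"linear": [0,0,0],"dr": [0,0,0],"hand": 0.1},
    {"linear": [0,0,0],"dr": [0,0,0],"hand": 0.1},
    {"linear": [0,0,-0.2],"dr": [0,0,0],"hand": 0.1},
    {"linear": [0,0,-0.5],"dr": [0,0,0],"hand": 0},
    {"linear": [0,0,-0.7],"dr": [0,0,0],"hand": 0},
    {"linear": [0,0,-0.5],"dr": [0,0,0],"hand": 0},
    {"linear": [0,0,0],"dr": [0,0,0],"hand": 0}
  ]
}}

```text
t: 35.48
tcp_pos: [565.5, -27.2, 212.4]
ee_rot: [3.13, 0.005, 2.175]
ft_force: [0.2, -0.0, -1.4]
gripper_width: 85.1
gripper_force: 0.0
```

```bash
python3 - <<'E'
from h import *
info()
c=vision.get_calibration('wrist');d=vision.capture('wrist').copy()
t=np.linspace(0,6.28,40)
for th,col in((0,(255,0,0)),(.05,(0,255,0))):
    for q in(np.c_[-72+27.5*np.cos(t),27.5*np.sin(t),t*0+86],np.array([(-48,-88,62),(48,-88,62),(48,88,62),(-48,88,62)])):
        cv2.polylines(d,[proj('wrist',iron(lid(q,th),*p),c).round().astype(int)],False,col,1)
o=np.hstack([cv2.resize(d,(400,300)),cv2.resize(vision.capture('scene'),(400,300))])
o=np.vstack([o,np.hstack([cv2.resize(d[80:290,140:420],(400,300)),cv2.resize(vision.capture('top')[140:320,140:380],(400,300))])])
cv2.imwrite('pics/w7.png',o[:,:,::-1])
E
```

```text
iron [-73.    2.  212.4] phi 0.005 yerr [-0.014  1.     0.011] q [-0.07  0.31  1.62  0.    1.19 -0.68] [ 0.2 -0.  -1.4] 85.08346867983742 35.475
```

View pics/w7.png

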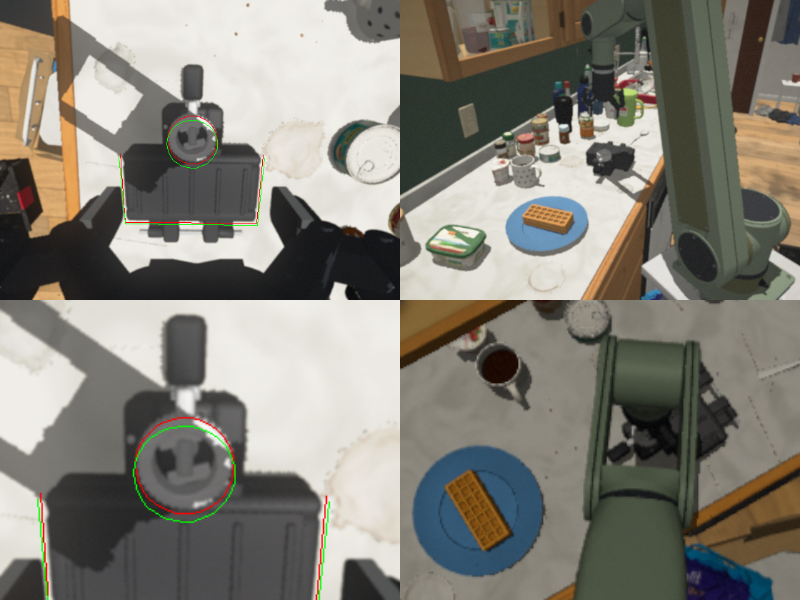

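The collar's tab now points along the handle at (186,398) in the close-up. The lid matches the shut outline, and the waffle lies flat on the plate with the bystanders in place. Handing in.

```bash
python3 -c "
from plant import env
print(env.job_done())"
```

```text
the job is handed in; nothing more can be done
None
```

I handed the job in at about 36 s; no verdict came back. In the last pictures the waffle lies flat on the plate about 9 mm off centre, the lid is shut, the collar is turned to its stop at the locked mark, and the mug, yogurt pot and spoon appear undisturbed.

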